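# Load the raclette grill and switch it on

### The job

Get the table-top raclette grill ready: every little pan, whether it is parked in the grill or out on the counter, gets exactly one slice of cheese laid flat in it and goes right in under the hot plate until it meets the stop, one pan to a bay with its handle pointing out to the robot; a parked pan has to be drawn out to be filled. Only when all the filled pans are in, turn the dial on the end of the grill clockwise as far as it goes. Leave spare slices on the wooden board, and do not disturb the pepper mill or the jar.

Things in the scene. Friction and masses are not known exactly. Their poses are not given: they have to be found in the camera images.
- grill: Raclette grill, fixed, open in front (-x, to the robot). Origin: centre of its underside on the counter; x to its far side, y to its left end. Base 250 (x) x 360 (y) mm; its flat top, the deck, is 42 mm up. Closed end walls at y = +-175 mm. On the left end a control box 100 (x) x 76 (y) x 105 mm high, centred on x = -75, y = +216 mm, carries the dial. The bays on the far side are not used
- plate_edge (a point): Middle of the front edge of the hot plate's top, at x = -115 mm of the grill. The plate, 230 x 357 mm, lies 98 to 110 mm above the counter and overhangs the deck but for the front 10 mm; heating tubes hang under it down to 82 mm. Pans slide in through the 40 mm gap between deck and tubes
- bay0 (a point): Left bay (y = +115 mm of the grill): where a pan's origin lies when it is fully in against the stop; on the deck, at x = -56 mm. Axes as the grill's. The stop is a rail 14 mm high along y, its near face at x = -6 mm. Ribs 5 mm wide and 8 mm high at y = +-57.5 mm part the three bays; they begin 18 mm behind the deck's front edge
- bay1 (a point): Middle bay (y = 0), likewise
- bay2 (a point): Right bay (y = -115 mm), likewise
- dial (a joint): The grill's dial, rad: near 0 at the start (off), 1.4 at its end stop (fully on); grows when turned clockwise seen from above. It stays where it is left and turns easily (0.03 N m)
- dial_grip (a point): On the dial's vertical axis, at the height to grip it. The dial has a bar grip across its top, 14 mm thick, 40 mm long and 32 mm high, this point 7 mm below its top; it lies along the grill's x axis when the joint reads 0 and turns with it; this point's axes turn with the dial
- board: Wooden board with the cheese, fixed to the counter: 220 (x) x 240 (y) x 16 mm, with a short grip 40 mm wide that runs 95 mm farther on its -x side. Origin: centre of its underside
- pan0: Raclette pan of dark steel, about 130 g: open tray 100 (x) x 96 (y) mm outside, 18 mm high, walls and floor 3 mm, with a straight handle out to its -x side. Origin: centre of the tray's underside. The black handle grip runs from x = -73 to -163 mm, is 18 mm wide (y) and 14 mm thick, its middle 18 mm above the tray's underside. At the start, if present, it is parked empty in bay 0 of the grill
- pan0_grip (a point): Point on the middle line of pan0's handle grip, 130 mm from its origin along -x and 18 mm above the tray's underside: with the pan fully in, it lies 71 mm clear of the hot plate's edge
- pan1: Pan like pan0. At the start, if present, it is parked empty in bay 1 of the grill
- pan1_grip (a point): Point on the middle line of pan1's handle grip, 130 mm from its origin along -x and 18 mm above the tray's underside: with the pan fully in, it lies 71 mm clear of the hot plate's edge
- pan2: Pan like pan0. At the start, if present, it is parked empty in bay 2 of the grill
- pan2_grip (a point): Point on the middle line of pan2's handle grip, 130 mm from its origin along -x and 18 mm above the tray's underside: with the pan fully in, it lies 71 mm clear of the hot plate's edge
- pan3: Pan like pan0. At the start it stands empty on the counter, left or right
- pan3_grip (a point): Point on the middle line of pan3's handle grip, 130 mm from its origin along -x and 18 mm above the tray's underside: with the pan fully in, it lies 71 mm clear of the hot plate's edge
- slice0: Slice of hard cheese, 60 (x) x 48 (y) x 10 mm, 33 g, may be absent; starts on the board. Origin: centre of its underside
- slice1: Slice like slice0
- slice2: Slice like slice0
- slice3: Slice like slice0
- mill: Dark wooden pepper mill, 54 mm wide, 155 mm high; bystander. Origin: centre of its foot
- jar: Green glass jar with steel lid, 68 mm wide, 105 mm high; bystander. Origin: centre of its foot
Not all that is in view belongs to the job. Leave any yellow look-alike of the pan0 alone.

How it is judged:
By the outcome, as a careful person would: the job done as asked, in the order asked, and still so for the second after the job is handed in, with the robot touching nothing.
Of pan0, pan1, pan2 only 1 to 2 are there at a start; the rules pass over those that are not, and their reading is None.
Of slice0, slice1, slice2, slice3 only 3 to 4 are there at a start; the rules pass over those that are not, and their reading is None.
At some moment in a run one of slice0, slice1, slice2, slice3 may be knocked a few centimetres aside while the robot is not near it.
Once in a run the grip may slacken for a moment while it holds something.
It also fails if it takes over 210 s, if anything falls off the work surface, if the arm or the gripper's body presses on something with over 40 N, if the wrist force passes 120 N, or if a joint passes its speed limit or range.

### The arm

A 7-joint arm with a two-finger parallel gripper is mounted at the origin on the work surface. World frame = base frame: x ahead of the robot, y to its left, z up, the work surface at z = 0. Lengths are in m, angles in rad, forces in N, time in s.
With the tool pointing down it reaches from about 0.4 to 0.875 m from the base axis. Payload 19.3 kg.
Tool frame: the origin (TCP) lies where the fingers leave the gripper's body, on its centre line; the fingertips stand 73 mm ahead of it and the grasp point (between the pads) lies 54 mm ahead of it; z points along the fingers, y is the line along which they close (so a half turn about z gives the same grasp; the last joint's range is limited). The gripper opens to 85 mm and grips with 20 to 120 N. Pads are 22 mm wide; open, the fingers measure 114 mm over their backs; the gripper's body (76 mm by 85 mm) begins 54 mm behind the grasp point. The pads swing forward as they close: fully open they stand 13 mm farther back than shut.
Start: joints at [-1.371, 0.521, -0.036, 1.599, 0.021, 1.021, -0.113], TCP at [0.167, 0.602, 0.304] pointing down, gripper open.
Joint ranges: [-2.91, 2.91], [-0.3, 2.13], [-1.5, 1.42], [0.17, 2.43], [-1.26, 4.41], [0.16, 1.93], [-2.52, 2.52]. Speed limits (rad/s): [1.89, 1.89, 2.39, 2.39, 3.01, 3.01, 3.01].

### API

Orientations are given as a rotation vector (axis times angle).
In Python, from rig import robot gives the robot as it stands.
- The arm moves only by the tool drive_tool, never from a script. Its arguments are lists of equal length, an entry for each row: "slide": the shift along the tool's x, y, z as a fraction of full scale, a list of three; "rotation": the turn, a rotation vector about the tool's x, y, z as a fraction of full scale, a list of three; "hand": the finger opening in mm, from 0 to 85.4. A call has 1 to 12 rows; each row is the pose to reach, as a shift and turn from the pose commanded when the call began, along the tool's axes at that moment; what a row does not reach only later rows make up. Full scale, the value 1, is 500 mm for a shift and 0.5 rad for a turn. A row lasts 1/10 s, in which the tool goes at most 50 mm and 8.59 degrees, less where a joint would pass 70% of its speed; a pose out of reach is approached as far as the arm can. A call with a number of a shift or a turn outside -1 to 1 is refused whole. A call with a gripper value outside its range is refused whole. The fingers move at their own pace and stop on an object; "newtons" is the grip in N (left out, the last holds). Time passes only in rows, so rows that repeat a pose let the fingers close. It gives the time, the measured TCP pose, the force, the opening and the grip force at its end, in the units of the state.
- robot.get_obs(): the state, without advancing time (a new reading comes with each control period).
- robot.get_image(name): name is "scene" or "top" or "wrist"; returns a dict with "image" (480x640x3 uint8, red, green, blue), "range_z" (480x640 float32, m along the optical axis (not along the pixel's ray), 0 where there is no reading), "vertical_fov" (degrees; the focal length in pixels is half the picture's height over the tangent of half this angle, whatever the lens; pixels are square), "cx", "cy" (the principal point, pixels), "R" (3x3) and "t" (3): a world point X has camera coordinates R X + t. Camera axes: x right, y down, z forward; pixel columns grow to the right and rows downward; lengths in m; the calibration is good to about 2 mm. A picture is of the moment at which its call begins.
- robot.job_done(): hands the job in; it is judged then, once.
The state is a dict: "t": time; "joint_positions": joint angles; "dq": joint speeds; "tau": joint torques, N m; "tool_pos": TCP position; "orientation": TCP orientation; "contact_force": force on the tool from outside, world axes, zero at the start; "torque": the same for the moment, N m; "finger_gap": opening from 0.0 (shut) to 1.0 (fully open); "grip_force": force on a finger pad.
Only numpy, scipy, OpenCV 4.12 (cv2) and the standard library are available. Lean on these libraries where they do the work, as an engineer would, in place of code of your own. Each camera call takes 0.05 s, during which the arm holds its last target. There are 200 camera calls.

## Working session

There is one attempt and no reset: what is moved stays moved. The work goes in short steps, Python scripts to look and compute and a tool call to move; the robot and the scene stay as the last step left them, time stands still between calls to the robot, and variables do not carry over. Pictures are saved under pics/ and viewed, at most 14 in all, crops included, and the job is handed in when it is done.

Besides the shell and the picture viewer there is one more tool, called after "Request:" by a JSON object that holds its "op" and its "data", one argument or row to a line. drive_tool: Moves the arm, as the interface text tells. Shift numbers are shares of 500 mm and turn numbers shares of 0.5 rad, none past 1 either way. Its arguments: {"type":"object","properties":{"slide":{"type":"array","items":{"type":"array","items":{"type":"number","minimum":-1,"maximum":1}}},"rotation":{"type":"array","items":{"type":"array","items":{"type":"number","minimum":-1,"maximum":1}}},"hand":{"type":"array","items":{"type":"number"}},"newtons":{"type":"number"}},"required":["slide","rotation","hand"]}

```bash
mkdir -p pics; ls
cat > h.py <<'E'
import numpy as np, cv2
from rig import robot
from scipy.spatial.transform import Rotation as Rn
def shot(n,name):
    d=robot.get_image(n); cv2.imwrite(f'pics/{name}.png',d['image'][:,:,::-1]); np.savez(f'pics/{name}.npz',**d); return d
def cloud(d):
    h,w=d['range_z'].shape; f=h/2/np.tan(np.radians(d['vertical_fov'])/2)
    u,v=np.meshgrid(np.arange(w),np.arange(h)); z=d['range_z']
    P=np.stack([(u-d['cx'])/f*z,(v-d['cy'])/f*z,z],-1)
    return (P-d['t'])@d['R']
E
python3 - <<'E'
from h import *
o=robot.get_obs(); print(o)
for n in('scene','top'):
    d=shot(n,n+'0'); print(n,d['vertical_fov'],d['R'],d['t'])
E
```

```text
pics
{'t': 0.0, 'joint_positions': array([-1.37118355,  0.52201913, -0.03630255,  1.60002816,  0.02119995,
        1.02110105, -0.11284374]), 'dq': array([-0.00050649, -0.00145883,  0.00062612,  0.00012626,  0.00049091,
       -0.00060489,  0.00093297]), 'tau': array([ 5.78948516e-05, -9.27119851e+01,  1.97962917e+00, -3.69914639e+01,
        1.78175321e-02,  8.38230655e-03,  8.81299070e-05]), 'tool_pos': array([0.16656737, 0.6021181 , 0.30331556]), 'orientation': array([-4.22644865e-01, -3.11297116e+00,  1.83649892e-03]), 'contact_force': array([ 0.1791195 ,  0.03058792, -0.37909089]), 'torque': array([0.00171257, 0.00457121, 0.02065558]), 'grip_force': 0.0, 'finger_gap': 1.003488655277175}
scene 44.249259843545644 [[-0.84392564  0.53624206  0.01529589]
 [ 0.4294675   0.69242311 -0.57974813]
 [-0.32147656 -0.48269523 -0.81465216]] [ 0.44497895 -0.26429265  2.14781376]
top 43.54015408243341 [[-0.00965016 -0.99995248  0.00138052]
 [-0.99715953  0.00952006 -0.07471442]
 [ 0.07469772 -0.0020976  -0.99720402]] [0.11488099 0.57175622 1.53318384]
```

View pics/top0.png

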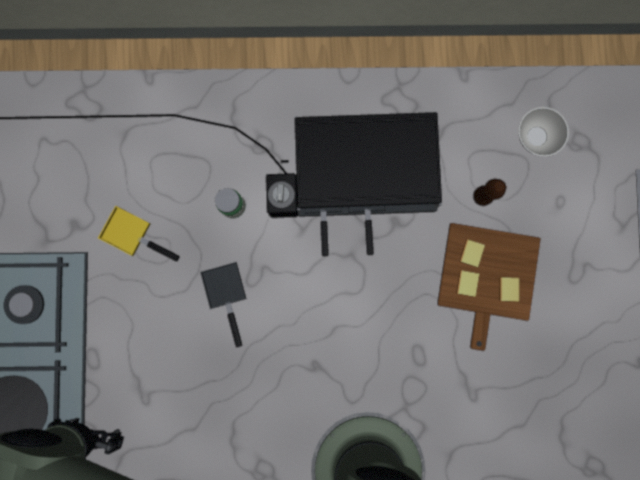

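View pics/scene0.png

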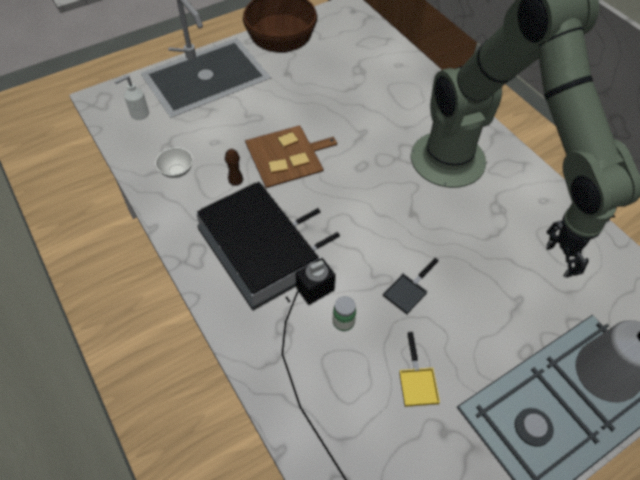

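The top view shows parked pans in bays 0 and 1, with handles at about (325,237) and (369,236). pan3 is on the counter at (224,286) and bay 2 is free. Three slices are at (473,253), (469,284) and (510,290), and the dial is at (282,193). The yellow look-alike is at (125,231); the scene view agrees. Next I'll measure all of these.

```bash
cat >> h.py <<'E'
def ray(d,uv,z):
    f=480/2/np.tan(np.radians(d['vertical_fov'])/2)
    uv=np.atleast_2d(uv).astype(float); c=np.c_[(uv[:,0]-d['cx'])/f,(uv[:,1]-d['cy'])/f,np.ones(len(uv))]
    w=c@d['R']; C=-d['R'].T@d['t']; return C+w*((z-C[2])/w[:,2])[:,None]
def rect(d,mask,z,amin=30):
    out=[]
    for c in cv2.findContours(mask.astype(np.uint8),cv2.RETR_EXTERNAL,cv2.CHAIN_APPROX_NONE)[0]:
        if cv2.contourArea(c)<amin: continue
        p=ray(d,c[:,0,:],z)[:,:2]; (x,y),(a,b),t=cv2.minAreaRect((p*1000).astype(np.float32))
        if a<b: a,b,t=b,a,t+90
        t=(t+90)%180-90
        out.append((round(x,1),round(y,1),round(a),round(b),round(t,1)))   # mm, long side, its angle deg
    return out
E
python3 - <<'E'
from h import *
d=shot('top','top1'); P=cloud(d); z=P[...,2]; im=d['image'].astype(int); hsv=cv2.cvtColor(d['image'],cv2.COLOR_RGB2HSV)
v,u=np.mgrid[:480,:640]
B=lambda a,b,c,e:(u>a)&(u<c)&(v>b)&(v<e)
print('counter z',np.median(z[350:400,400:430]),'board',np.median(z[300:312,450:500]),'cheese',z[284,469],'plate',z[160,370])
ch=B(440,230,540,315)&(hsv[...,0]>20)&(hsv[...,0]<40)&(im[...,0]>150)
print('slices',rect(d,ch,.026))
print('board',rect(d,B(430,215,550,320)&(z>.008)&(z<.05),.016,500))
print('plate',rect(d,B(290,105,450,220)&(z>.095)&(z<.125),.11,500))
dark=im.sum(2)<200
print('h',rect(d,B(315,217,335,260)&dark,.067),rect(d,B(360,217,380,260)&dark,.067))
print('pan3',rect(d,B(195,255,250,310)&dark,.018,300),rect(d,B(220,305,250,355)&(im.sum(2)<160),.022))
print('handle z',z[235,325],z[335,236])
print('jar',rect(d,B(210,180,250,225)&(z>.08),.105));print('mill',rect(d,B(465,170,515,215)&(z>.1),.14,10))
m=B(262,165,300,222)&(z>.09)
print('box',rect(d,B(262,165,297,222)&(z>.09)&(z<.115),.105,100)); print('dial hi',rect(d,B(262,165,297,222)&(z>.118),.135,10), z[188:200,276:290:3].round(3))
b=cv2.resize(d['image'][150:350,180:450],None,fx=2.9,fy=2.9,interpolation=2); cv2.imwrite('pics/c1.png',b[:,:,::-1])
E
```

```text
counter z 0.00012732904362163238 board 0.015840566588873454 cheese 0.02519701662554921 plate 0.11651149812315159
slices [(455.3, -368.8, 56, 44, -1.9), (471.5, -262.5, 57, 44, -10.9), (549.7, -276.1, 57, 44, -19.1)]
board [(494.0, -317.6, 241, 240, 79.6)]
plate [(770.6, 4.7, 370, 240, -88.5)]
h [(587.6, 105.9, 86, 15, 2.5)] [(589.1, -6.7, 86, 16, 2.5)]
pan3 [(473.1, 367.7, 95, 94, 15.2)] [(359.2, 337.6, 85, 14, 15.4)]
handle z 0.0681915231692682 0.023854475444457682
jar [(677.9, 342.8, 65, 61, 44.6)]
mill [(695.7, -305.1, 51, 49, 89.5)]
box [(703.7, 210.8, 117, 77, 1.5)]
dial hi [(689.5, 210.0, 41, 40, -39.9)] [[0.123 0.148 0.148 0.119 0.113]
 [0.123 0.151 0.145 0.119 0.119]
 [0.112 0.148 0.147 0.119 0.108]
 [0.117 0.141 0.153 0.118 0.118]
 [0.118 0.152 0.146 0.119 0.118]
 [0.126 0.145 0.154 0.118 0.121]
 [0.112 0.145 0.145 0.123 0.123]
 [0.125 0.152 0.146 0.122 0.122]
 [0.119 0.151 0.15  0.119 0.121]
 [0.123 0.149 0.144 0.123 0.118]
 [0.118 0.15  0.148 0.119 0.118]
 [0.118 0.151 0.147 0.119 0.112]]
```

View pics/c1.png

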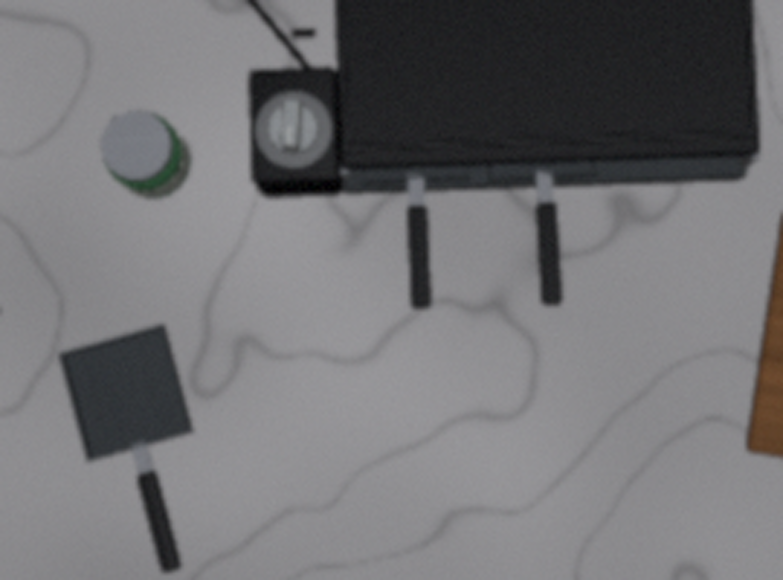

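The crop confirms it: pan handles at about (419,257) and (549,253), and the dial bar nearly along x, with a slight tilt. Next: refine the grill pose by fitting its edges, and write a move planner.

```bash
cat >> h.py <<'E'
import json
def plan(wps,start=None):
    """wps: (x,y,z mm TCP, world yaw deg of tool-y minus 90, opening mm, rows). prints rows as fractions in the tool axes"""
    o=robot.get_obs(); p=o['tool_pos']*1000; R=Rn.from_rotvec(o['orientation']).as_matrix()
    S,W,H=[],[],[]
    for x,y,z,a,op,n in wps:
        a=np.radians(a); T=np.array([[-np.cos(a),-np.sin(a),0],[-np.sin(a),np.cos(a),0],[0,0,-1]]).T
        T=np.array([[-np.cos(a),-np.sin(a),0],[-np.sin(a),np.cos(a),0],[0,0,-1.]])  # columns: x,y,z tool
        s=R.T@(np.array([x,y,z])-p)/500; r=Rn.from_matrix(R.T@T).as_rotvec()/.5
        for _ in range(n): S.append([round(float(k),3) for k in s]);W.append([round(float(k),3) for k in r]);H.append(op)
        print(n,S[-1],W[-1],op)
def state():
    o=robot.get_obs(); R=Rn.from_rotvec(o['orientation']).as_matrix()
    print('t',round(o['t'],2),'p',(o['tool_pos']*1000).round(1),'yaw',round(np.degrees(np.arctan2(R[1,1],R[0,1]))-90,1),'tilt',round(np.degrees(np.arccos(-R[2,2])),2),'F',o['contact_force'].round(1),'gap',round(o['finger_gap']*85.4,1),'g',round(o['grip_force'],1))
E
python3 - <<'E'
from h import *
d=dict(np.load('pics/top1.npz')); P=cloud(d); z=cv2.medianBlur(P[...,2].astype(np.float32),3)
F=[];Bk=[];L=[];Rr=[]
for u in range(312,430):
    c=np.where(z[100:225,u]>.085)[0]+100; F.append((u,c.max()+.5)); Bk.append((u,c.min()-.5))
for v in range(120,198):
    c=np.where(z[v,290:455]>.085)[0]+290; Rr.append((c.max()+.5,v))
for n,e in(('front',F),('back',Bk),('right',Rr)):
    q=ray(d,e,.11)[:,:2]*1000
    vx,vy,x0,y0=cv2.fitLine(q.astype(np.float32),cv2.DIST_HUBER,0,.01,.01).ravel(); print(n,np.degrees(np.arctan2(vy,vx)).round(2),x0.round(1),y0.round(1), np.median(q,0))
g=d['image'].astype(int).sum(2)
print('front col370',g[200:222,395].tolist(), (z[200:222,395]*1000).round().tolist())
m=(d['image'].min(2)>75); mm=np.zeros_like(m); mm[178:208,270:294]=m[178:208,270:294]&(z[178:208,270:294]>.135)
print('bar',rect(d,mm,.15,8))
plan([(420,-100,220,0,85,10)])
E
```

```text
front -88.59 661.6 -6.3 [662.1414371   -8.46820473]
back -88.66 891.3 -12.8 [891.29817466 -12.03299411]
right 1.54 777.6 -180.1 [ 777.86077009 -180.09519306]
front col370 [112, 105, 102, 82, 83, 126, 147, 155, 164, 161, 156, 146, 152, 274, 375, 390, 376, 359, 342, 342, 342, 348] [110.0, 110.0, 111.0, 111.0, 109.0, 104.0, 44.0, 43.0, 41.0, 40.0, 39.0, 41.0, 39.0, 28.0, 4.0, -1.0, -1.0, -1.0, -0.0, -2.0, -2.0, -0.0]
bar [(690.4, 210.4, 41, 14, -0.3)]
10 [-0.863, -1.218, 0.168] [-0.002, -0.0, -0.54] 85
```

Run:
```python
from h import *
plan([(450,250,260,0,85,12)])
```

```text
12 [-0.734, -0.528, 0.087] [-0.002, -0.0, -0.54] 85
```

Request:
{"op": "drive_tool", "data": {
  "slide": [
    [-0.734,-0.528,0.087],
    [-0.734,-0.528,0.087],
    [-0.734,-0.528,0.087],
    [-0.734,-0.528,0.087],
    [-0.734,-0.528,0.087],
    [-0.734,-0.528,0.087],
    [-0.734,-0.528,0.087],
    [-0.734,-0.528,0.087],
    [-0.734,-0.528,0.087],
    [-0.734,-0.528,0.087],
    [-0.734,-0.528,0.087],
    [-0.734,-0.528,0.087]
  ],
  "rotation": [
    [-0.002,0,-0.54],
    [-0.002,0,-0.54],
    [-0.002,0,-0.54],
    [-0.002,0,-0.54],
    [-0.002,0,-0.54],
    [-0.002,0,-0.54],
    [-0.002,0,-0.54],
    [-0.002,0,-0.54],
    [-0.002,0,-0.54],
    [-0.002,0,-0.54],
    [-0.002,0,-0.54],
    [-0.002,0,-0.54]
  ],
  "hand": [85,85,85,85,85,85,85,85,85,85,85,85]
}}

```text
t: 1.35
tool_pos: [0.4494, 0.251, 0.2604]
orientation: [0.002, -3.141, -0.002]
contact_force: [-0.3, -0.1, -0.1]
finger_gap: 0.992
grip_force: 0.0
```

Run:
```python
from h import *
state(); plan([(530,-230,200,-19,70,12)])
```

```text
t 1.35 p [449.4 251.  260.4] yaw 0.1 tilt 0.08 F [-0.3 -0.1 -0.1] gap 84.7 g 0.0
12 [-0.16, -0.962, 0.119] [0.003, -0.001, 0.666] 70
```

Request:
{"op": "drive_tool", "data": {
  "slide": [
    [-0.16,-0.962,0.119],
    [-0.16,-0.962,0.119],
    [-0.16,-0.962,0.119],
    [-0.16,-0.962,0.119],
    [-0.16,-0.962,0.119],
    [-0.16,-0.962,0.119],
    [-0.16,-0.962,0.119],
    [-0.16,-0.962,0.119],
    [-0.16,-0.962,0.119],
    [-0.16,-0.962,0.119],
    [-0.16,-0.962,0.119],
    [-0.16,-0.962,0.119]
  ],
  "rotation": [
    [0,0,0.666],
    [0,0,0.666],
    [0,0,0.666],
    [0,0,0.666],
    [0,0,0.666],
    [0,0,0.666],
    [0,0,0.666],
    [0,0,0.666],
    [0,0,0.666],
    [0,0,0.666],
    [0,0,0.666],
    [0,0,0.666]
  ],
  "hand": [70,70,70,70,70,70,70,70,70,70,70,70]
}}

```text
t: 2.55
tool_pos: [0.5304, -0.2299, 0.2001]
orientation: [-0.519, -3.098, -0.003]
contact_force: [-1.2, 1.1, 0.5]
finger_gap: 0.822
grip_force: 0.0
```

```bash
cat >> h.py <<'E'
def slices(d,z=.026):
    hsv=cv2.cvtColor(d['image'],cv2.COLOR_RGB2HSV); m=(hsv[...,0]>20)&(hsv[...,0]<40)&(d['image'][...,0]>120)&(hsv[...,1]>60)&(hsv[...,1]<190)
    return rect(d,m,z,60)
E
python3 - <<'E'
from h import *
state(); d=shot('wrist','w0'); print(slices(d)); print(slices(dict(np.load('pics/top1.npz'))))
plan([(549.7,-276,130,-19.1,70,3),(549.7,-276,92,-19.1,70,4)])
E
```

```text
t 2.55 p [ 530.4 -229.9  200.1] yaw -19.0 tilt 0.1 F [-1.2  1.1  0.5] gap 70.2 g 0.0
[(550.7, -276.3, 59, 44, -19.1), (457.4, -368.9, 59, 44, -2.1), (473.3, -262.8, 59, 45, -10.9)]
[(456.3, -368.8, 59, 44, -1.8), (471.3, -263.6, 61, 46, -10.5), (549.0, -276.9, 61, 47, -19.1), (616.8, 625.2, 101, 97, 62.2)]
3 [-0.067, -0.077, 0.14] [0.004, -0.001, 0.005] 70
4 [-0.067, -0.077, 0.216] [0.004, -0.001, 0.005] 70
```

View pics/w0.png

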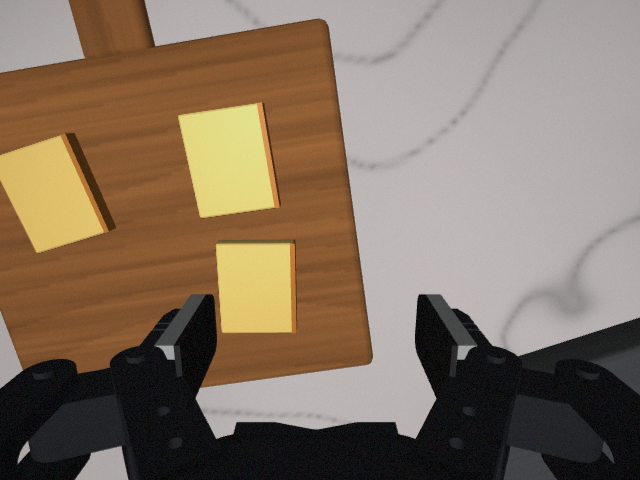

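The wrist view shows three slices. The target is at (256,287) and matches the top measurement, so I descend and grip.

Request:
{"op": "drive_tool", "data": {
  "slide": [
    [-0.067,-0.077,0.1],
    [-0.067,-0.077,0.14],
    [-0.067,-0.077,0.18],
    [-0.067,-0.077,0.21],
    [-0.067,-0.077,0.222],
    [-0.067,-0.077,0.222],
    [-0.067,-0.077,0.222],
    [-0.067,-0.077,0.222],
    [-0.067,-0.077,0.222],
    [-0.067,-0.077,0.222],
    [-0.067,-0.077,0.222]
  ],
  "rotation": [
    [0,0,0],
    [0,0,0],
    [0,0,0],
    [0,0,0],
    [0,0,0],
    [0,0,0],
    [0,0,0],
    [0,0,0],
    [0,0,0],
    [0,0,0],
    [0,0,0]
  ],
  "hand": [70,70,70,70,70,70,44,44,44,44,44],
  "newtons": 30
}}

```text
t: 3.7
tool_pos: [0.5497, -0.2779, 0.0908]
orientation: [0.52, 3.097, 0.002]
contact_force: [-1.8, 1.9, 6.6]
finger_gap: 0.548
grip_force: 30.0
```

Run:
```python
from h import *
state(); d=shot('wrist','w1')
plan([(549.7,-276,230,-19.1,44,4),(480,100,230,0,44,8)])
```

```text
t 3.7 p [ 549.7 -277.9   90.8] yaw -19.1 tilt 0.11 F [-1.8  1.9  6.6] gap 46.8 g 30.0
4 [0.001, 0.004, -0.278] [0.002, 0.003, 0.001] 44
8 [0.378, 0.669, -0.278] [0.002, 0.004, -0.665] 44
```

View pics/w1.png

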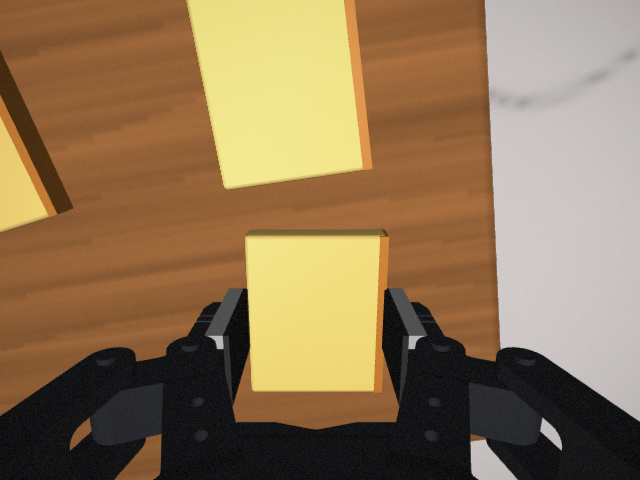

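The slice is gripped, centred between the pads at about (315,310). I lift it and carry it over to pan3.

Request:
{"op": "drive_tool", "data": {
  "slide": [
    [0,0.004,-0.05],
    [0,0.004,-0.12],
    [0,0.004,-0.2],
    [0.04,0.07,-0.2],
    [0.1,0.16,-0.2],
    [0.16,0.26,-0.2],
    [0.21,0.35,-0.2],
    [0.27,0.45,-0.2],
    [0.32,0.54,-0.2],
    [0.36,0.62,-0.2],
    [0.378,0.669,-0.2],
    [0.378,0.669,-0.2]
  ],
  "rotation": [
    [0,0,0],
    [0,0,0],
    [0,0,0],
    [0,0,-0.1],
    [0,0,-0.2],
    [0,0,-0.3],
    [0,0,-0.4],
    [0,0,-0.5],
    [0,0,-0.6],
    [0,0,-0.665],
    [0,0,-0.665],
    [0,0,-0.665]
  ],
  "hand": [44,44,44,44,44,44,44,44,44,44,44,44]
}}

```text
t: 4.95
tool_pos: [0.4793, 0.106, 0.1907]
orientation: [-0.012, 3.14, 0.006]
contact_force: [1.2, -1.2, -0.6]
finger_gap: 0.548
grip_force: 31.7
```

Run:
```python
from h import *
state(); plan([(473.1,367.7,140,15.3,44,8),(473.1,367.7,80.5,15.3,44,4)])
```

```text
t 4.95 p [479.3 106.  190.7] yaw 0.4 tilt 0.24 F [ 1.2 -1.2 -0.6] gap 46.8 g 31.7
8 [0.008, 0.523, 0.103] [0.007, 0.005, -0.519] 44
4 [0.009, 0.523, 0.222] [0.007, 0.005, -0.519] 44
```

Request:
{"op": "drive_tool", "data": {
  "slide": [
    [0.01,0.07,0.02],
    [0.01,0.15,0.05],
    [0.01,0.24,0.1],
    [0.01,0.33,0.1],
    [0.01,0.42,0.1],
    [0.01,0.5,0.1],
    [0.01,0.53,0.1],
    [0.01,0.53,0.1],
    [0.01,0.53,0.1],
    [0.01,0.53,0.1],
    [0.01,0.53,0.1]
  ],
  "rotation": [
    [0,0,-0.1],
    [0,0,-0.2],
    [0,0,-0.3],
    [0,0,-0.4],
    [0,0,-0.519],
    [0,0,-0.519],
    [0,0,-0.519],
    [0,0,-0.519],
    [0,0,-0.519],
    [0,0,-0.519],
    [0,0,-0.519]
  ],
  "hand": [44,44,44,44,44,44,44,44,44,44,44]
}}

```text
t: 6.05
tool_pos: [0.4754, 0.3635, 0.1403]
orientation: [-0.403, 3.115, 0.001]
contact_force: [-0.1, 0.3, -0.9]
finger_gap: 0.546
grip_force: 31.7
```

Run:
```python
from h import *
state(); plan([(473.1,367.7,110,15.3,44,3),(473.1,367.7,80.5,15.3,44,4)])
d=shot('top','t2'); im=d['image'].astype(int); v,u=np.mgrid[:480,:640]
print(slices(d))
```

```text
t 6.05 p [475.4 363.5 140.3] yaw 14.8 tilt 0.04 F [-0.1  0.3 -0.9] gap 46.6 g 31.7
3 [0.002, 0.009, 0.061] [0.001, 0.001, -0.019] 44
4 [0.002, 0.009, 0.12] [0.001, 0.001, -0.019] 44
[(455.5, -368.7, 61, 44, -1.9), (471.5, -263.5, 61, 46, -10.9), (616.8, 625.2, 101, 97, 62.3)]
```

Request:
{"op": "drive_tool", "data": {
  "slide": [
    [0.002,0.009,0.03],
    [0.002,0.009,0.06],
    [0.002,0.009,0.09],
    [0.002,0.009,0.11],
    [0.002,0.009,0.12],
    [0.002,0.009,0.12],
    [0.002,0.009,0.12],
    [0.002,0.009,0.12],
    [0.002,0.009,0.12],
    [0.002,0.009,0.08],
    [0.002,0.009,0],
    [0.002,0.009,-0.06]
  ],
  "rotation": [
    [0,0,-0.019],
    [0,0,-0.019],
    [0,0,-0.019],
    [0,0,-0.019],
    [0,0,-0.019],
    [0,0,-0.019],
    [0,0,-0.019],
    [0,0,-0.019],
    [0,0,-0.019],
    [0,0,-0.019],
    [0,0,-0.019],
    [0,0,-0.019]
  ],
  "hand": [44,44,44,44,44,44,53,53,53,53,53,60]
}}

```text
t: 7.3
tool_pos: [0.4729, 0.3689, 0.172]
orientation: [-0.42, 3.112, 0.002]
contact_force: [0.4, -0.8, -0.5]
finger_gap: 0.7
grip_force: 0.0
```

Run:
```python
from h import *
state(); d=shot('wrist','w2'); print(slices(d,.013))
state(); plan([(347.7,333.2,140,15.3,60,6),(347.7,333.2,78,15.3,60,4)])
```

```text
t 7.3 p [472.9 368.9 172. ] yaw 15.4 tilt 0.1 F [ 0.4 -0.8 -0.5] gap 59.8 g 0.0
[(473.7, 367.7, 59, 45, 15.4)]
t 7.35 p [474.3 370.  176.5] yaw 15.4 tilt 0.42 F [3.3 3.  6.2] gap 60.1 g 0.0
6 [0.264, -0.004, 0.071] [0.008, 0.012, 0.002] 60
4 [0.265, -0.005, 0.195] [0.008, 0.012, 0.002] 60
```

View pics/w2.png

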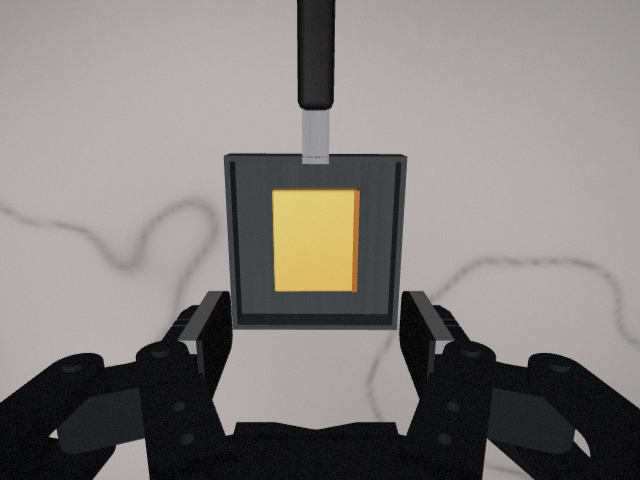

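The slice lies flat and central in pan3, at pixel (315,240). Now I grip pan3's handle.

Request:
{"op": "drive_tool", "data": {
  "slide": [
    [0.08,0,0],
    [0.16,0,0],
    [0.23,0,0.03],
    [0.26,0,0.08],
    [0.26,0,0.13],
    [0.26,0,0.16],
    [0.26,0,0.18],
    [0.26,0,0.187],
    [0.26,0,0.187],
    [0.26,0,0.187],
    [0.26,0,0.187],
    [0.26,0,0.187]
  ],
  "rotation": [
    [0,0,0],
    [0,0,0],
    [0,0,0],
    [0,0,0],
    [0,0,0],
    [0,0,0],
    [0,0,0],
    [0,0,0],
    [0,0,0],
    [0,0,0],
    [0,0,0],
    [0,0,0]
  ],
  "hand": [60,50,50,50,50,50,50,50,50,10,10,10],
  "newtons": 80
}}

```text
t: 8.55
tool_pos: [0.3477, 0.3346, 0.077]
orientation: [-0.42, 3.112, 0.002]
contact_force: [-0.1, -0.5, 2.6]
finger_gap: 0.189
grip_force: 78.6
```

Request:
{"op": "drive_tool", "data": {
  "slide": [
    [0,0,0],
    [0,0,0],
    [0,0,-0.02],
    [0,0,-0.04],
    [0,0,-0.04],
    [0,0,-0.04]
  ],
  "rotation": [
    [0,0,0],
    [0,0,0],
    [0,0,0],
    [0,0,0],
    [0,0,0],
    [0,0,0]
  ],
  "hand": [10,10,10,10,10,10]
}}

```text
t: 9.15
tool_pos: [0.3475, 0.3345, 0.0969]
orientation: [-0.421, 3.112, 0.002]
contact_force: [0.7, -0.6, -2.1]
finger_gap: 0.197
grip_force: 78.4
```

Run:
```python
from h import *
state(); d=shot('wrist','w3'); print(slices(d,.013+.02))
d=shot('top','t3'); P=cloud(d);z=P[...,2]; print(z[270:306:8,205:246:8].round(3)); print(slices(d))
v,u=np.mgrid[:480,:640]; m=(u>190)&(u<255)&(v>250)&(v<312)&(z>.015)&(z<.06); print(rect(d,m,.038,100))
plan([(400,200,117,8,10,6)])
```

```text
t 9.15 p [347.5 334.5  96.9] yaw 15.4 tilt 0.1 F [ 0.7 -0.6 -2.1] gap 16.8 g 78.4
[]
[[ 0.033  0.017  0.021  0.022  0.023  0.   ]
 [ 0.026  0.031  0.031  0.027  0.017 -0.003]
 [ 0.019  0.022  0.037  0.027  0.02  -0.002]
 [ 0.031  0.021  0.034  0.03   0.023 -0.002]
 [-0.004  0.023  0.023  0.022  0.001  0.002]]
[(455.5, -368.8, 61, 44, -1.9), (471.2, 368.0, 60, 46, 15.3), (471.2, -263.7, 61, 46, -10.5), (616.9, 625.2, 101, 97, 62.2)]
[(462.4, 365.4, 119, 98, 15.3)]
6 [-0.03, -0.287, -0.041] [0.002, 0.0, 0.258] 10
```

View pics/w3.png

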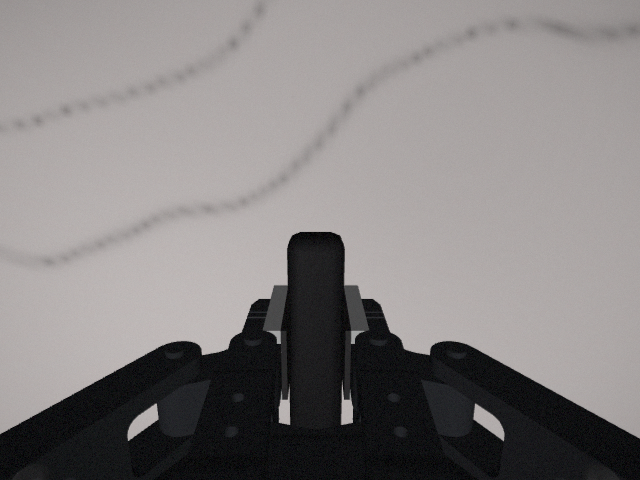

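Run:
```python
from h import *
plan([(370,290,130,12,10,2),(425,120,160,6,10,2)])
```

```text
2 [-0.02, -0.098, -0.067] [0.002, 0.001, 0.119] 10
2 [-0.036, -0.454, -0.128] [0.002, 0.0, 0.328] 10
```

Request:
{"op": "drive_tool", "data": {
  "slide": [
    [-0.01,-0.05,-0.03],
    [-0.02,-0.1,-0.067],
    [-0.023,-0.16,-0.1],
    [-0.026,-0.22,-0.128],
    [-0.028,-0.28,-0.128],
    [-0.03,-0.34,-0.128],
    [-0.034,-0.4,-0.128],
    [-0.036,-0.44,-0.128],
    [-0.036,-0.454,-0.128],
    [-0.036,-0.454,-0.128],
    [-0.036,-0.454,-0.128]
  ],
  "rotation": [
    [0,0,0.06],
    [0,0,0.119],
    [0,0,0.16],
    [0,0,0.2],
    [0,0,0.24],
    [0,0,0.28],
    [0,0,0.31],
    [0,0,0.328],
    [0,0,0.328],
    [0,0,0.328],
    [0,0,0.328]
  ],
  "hand": [10,10,10,10,10,10,10,10,10,10,10],
  "newtons": 100
}}

```text
t: 10.35
tool_pos: [0.4248, 0.1211, 0.1602]
orientation: [0.166, -3.137, -0.002]
contact_force: [-0.4, 0.3, -2.3]
finger_gap: 0.183
grip_force: 100.8
```

Run:
```python
from h import *
state(); plan([(435,-125.1,160,1.4,10,2)])
d=shot('top','t4'); P=cloud(d); print(slices(d,.1))
i=slices(d,.1);
```

```text
t 10.35 p [424.8 121.1 160.2] yaw 6.1 tilt 0.07 F [-0.4  0.3 -2.3] gap 15.7 g 100.8
2 [0.032, -0.492, -0.0] [0.003, -0.0, 0.162] 10
[(456.3, -345.8, 57, 42, -1.8), (470.6, -245.6, 58, 44, -10.6), (551.6, 134.6, 60, 46, 6.6), (609.2, 600.7, 97, 93, 62.2)]
```

Request:
{"op": "drive_tool", "data": {
  "slide": [
    [0.002,-0.03,0],
    [0.006,-0.09,0],
    [0.01,-0.15,0],
    [0.014,-0.21,0],
    [0.018,-0.27,0],
    [0.022,-0.33,0],
    [0.026,-0.39,0],
    [0.029,-0.45,0],
    [0.032,-0.48,0],
    [0.032,-0.492,0.02],
    [0.032,-0.492,0.05],
    [0.032,-0.492,0.076]
  ],
  "rotation": [
    [0,0,0.01],
    [0,0,0.03],
    [0,0,0.05],
    [0,0,0.07],
    [0,0,0.09],
    [0,0,0.11],
    [0,0,0.13],
    [0,0,0.15],
    [0,0,0.162],
    [0,0,0.162],
    [0,0,0.162],
    [0,0,0.162]
  ],
  "hand": [10,10,10,10,10,10,10,10,10,10,10,10]
}}

```text
t: 11.6
tool_pos: [0.435, -0.1247, 0.1209]
orientation: [-0.04, 3.141, 0.002]
contact_force: [1.7, 0.5, -1.9]
finger_gap: 0.186
grip_force: 100.9
```

Request:
{"op": "drive_tool", "data": {
  "slide": [
    [0,0,0],
    [0,0,0],
    [0,0,0]
  ],
  "rotation": [
    [0,0,0],
    [0,0,0],
    [0,0,0]
  ],
  "hand": [10,10,10]
}}

```text
t: 11.9
tool_pos: [0.4351, -0.1255, 0.1224]
orientation: [-0.039, 3.141, 0.002]
contact_force: [0.6, 0.3, -1.5]
finger_gap: 0.186
grip_force: 100.8
```

Run:
```python
from h import *
state(); plan([(500,-123.5,122.5,1.4,10,2),(560,-122,122,1.4,10,2),(593,-121.2,120,1.4,10,2)])
d=shot('top','t5'); P=cloud(d); z=P[...,2]; print(slices(d,.056)); v,u=np.mgrid[:480,:640]
m=(d['image'].astype(int).sum(2)<230)&(u>380)&(u<445)&(v>224)&(v<275)&(z>.02); print(rect(d,m,.06,100)); 
c=d['R']@np.array([.565,-.122,.05])+d['t']; f=240/np.tan(np.radians(d['vertical_fov'])/2); a,b=int(c[0]/c[2]*f+d['cx']),int(c[1]/c[2]*f+d['cy']); print(a,b); print(z[b-20:b+22:6,a-20:a+22:6].round(3))
cv2.imwrite('pics/c5.png',cv2.resize(d['image'][180:330,330:530],None,fx=3.5,fy=3.5)[:,:,::-1])
```

```text
t 11.9 p [ 435.1 -125.5  122.4] yaw 1.4 tilt 0.07 F [ 0.6  0.3 -1.5] gap 15.9 g 100.8
2 [-0.13, 0.001, -0.0] [0.002, 0.001, 0.001] 10
2 [-0.25, 0.001, 0.001] [0.002, 0.001, 0.001] 10
2 [-0.316, 0.001, 0.005] [0.002, 0.001, 0.001] 10
[(456.3, -360.7, 58, 45, -1.8), (493.5, -262.8, 46, 23, 61.2), (563.4, -122.8, 61, 46, 1.9), (613.8, 615.2, 100, 96, 62.2)]
[(564.6, -121.7, 97, 95, 1.4)]
413 246
[[ 0.008 -0.002  0.009 -0.    -0.003  0.     0.004]
 [-0.     0.052  0.043  0.044  0.048  0.049  0.047]
 [-0.001  0.051  0.055  0.057  0.053  0.043  0.048]
 [-0.001  0.045  0.048  0.062  0.049  0.055  0.05 ]
 [-0.001  0.051  0.057  0.056  0.059  0.059  0.043]
 [-0.002  0.047  0.051  0.049  0.054  0.054  0.043]
 [-0.002  0.048  0.04   0.043  0.049  0.047  0.05 ]]
```

View pics/c5.png

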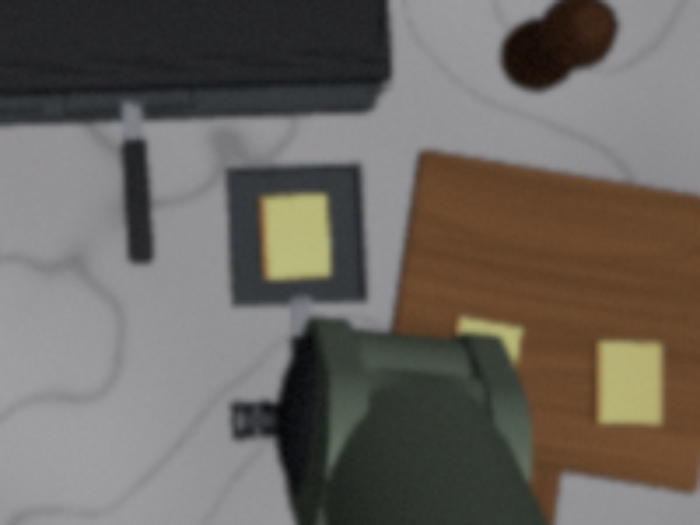

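The pan is level, holds its slice, and lines up with bay 2 (tray in crop at about (297,235)). Now I slide it in.

Request:
{"op": "drive_tool", "data": {
  "slide": [
    [-0.03,0,0],
    [-0.07,0,0],
    [-0.11,0,0],
    [-0.15,0.001,0],
    [-0.19,0.001,0],
    [-0.23,0.001,0.002],
    [-0.26,0.001,0.004],
    [-0.28,0.001,0.005],
    [-0.295,0.001,0.006],
    [-0.305,0.001,0.006],
    [-0.308,0.001,0.006],
    [-0.308,0.001,0.006]
  ],
  "rotation": [
    [0,0,0],
    [0,0,0],
    [0,0,0],
    [0,0,0],
    [0,0,0],
    [0,0,0],
    [0,0,0],
    [0,0,0],
    [0,0,0],
    [0,0,0],
    [0,0,0],
    [0,0,0]
  ],
  "hand": [10,10,10,10,10,10,10,10,10,10,10,10]
}}

```text
t: 13.15
tool_pos: [0.5889, -0.1219, 0.1193]
orientation: [-0.037, 3.14, 0.001]
contact_force: [1.0, 0.4, 1.1]
finger_gap: 0.186
grip_force: 101.3
```

Request:
{"op": "drive_tool", "data": {
  "slide": [
    [-0.004,0,0],
    [-0.008,0,0],
    [-0.01,0,0],
    [-0.01,0,0]
  ],
  "rotation": [
    [0,0,0],
    [0,0,0],
    [0,0,0],
    [0,0,0]
  ],
  "hand": [10,10,10,10]
}}

```text
t: 13.55
tool_pos: [0.5939, -0.1218, 0.1191]
orientation: [-0.037, 3.141, 0.001]
contact_force: [-1.4, 0.6, 2.9]
finger_gap: 0.18
grip_force: 101.3
```

Request:
{"op": "drive_tool", "data": {
  "slide": [
    [-0.004,0,0],
    [-0.006,0,0],
    [-0.006,0,0]
  ],
  "rotation": [
    [0,0,0],
    [0,0,0],
    [0,0,0]
  ],
  "hand": [10,10,10]
}}

```text
t: 13.85
tool_pos: [0.5956, -0.1219, 0.1188]
orientation: [0.037, -3.138, -0.001]
contact_force: [-10.9, 0.1, 8.0]
finger_gap: 0.179
grip_force: 102.4
```

Request:
{"op": "drive_tool", "data": {
  "slide": [
    [-0.002,0,0],
    [-0.004,0,0],
    [-0.004,0,0]
  ],
  "rotation": [
    [0,0,0],
    [0,0,0],
    [0,0,0]
  ],
  "hand": [10,10,10]
}}

```text
t: 14.15
tool_pos: [0.5959, -0.122, 0.1186]
orientation: [0.036, -3.135, -0.002]
contact_force: [-23.7, -0.6, 16.1]
finger_gap: 0.188
grip_force: 103.5
```

Request:
{"op": "drive_tool", "data": {
  "slide": [
    [0.006,0,-0.001],
    [0.006,0,-0.001],
    [0.006,0,-0.001],
    [0.006,0,-0.001],
    [0.006,0,-0.06],
    [0.006,0,-0.13],
    [0.02,0.06,-0.13],
    [0.038,0.15,-0.13],
    [0.038,0.23,-0.13],
    [0.038,0.23,-0.13],
    [0.038,0.23,-0.13],
    [0.038,0.23,-0.13]
  ],
  "rotation": [
    [0,0,0],
    [0,0,0],
    [0,0,0],
    [0,0,0],
    [0,0,0],
    [0,0,0],
    [0,0,0],
    [0,0,0],
    [0,0,0],
    [0,0,0],
    [0,0,0],
    [0,0,0]
  ],
  "hand": [10,40,40,40,40,40,40,40,40,40,40,40]
}}

```text
t: 15.35
tool_pos: [0.5772, -0.0083, 0.1841]
orientation: [-0.035, 3.141, 0.001]
contact_force: [-0.2, 0.1, -0.1]
finger_gap: 0.466
grip_force: 0.0
```

Run:
```python
from h import *
state(); d=shot('wrist','w6'); P=cloud(d)
im=d['image'].astype(int); z=P[...,2]
m=(im.sum(2)<200)&(z>.05)&(z<.078)&(P[...,0]<.645)&(P[...,0]>.5); print(rect(d,m,.067,200)); print('z',np.median(z[m]))
plan([(577,-7,119,1.4,40,4)])
```

```text
t 15.35 p [577.2  -8.3 184.1] yaw 1.3 tilt 0.02 F [-0.2  0.1 -0.1] gap 39.8 g 0.0
[(598.6, -117.6, 74, 21, 1.1), (587.3, 102.5, 88, 22, 2.0), (589.8, -6.9, 89, 18, 2.5)]
z 0.06650003393941058
4 [0.0, 0.003, 0.13] [0.001, 0.0, -0.005] 40
```

View pics/w6.png

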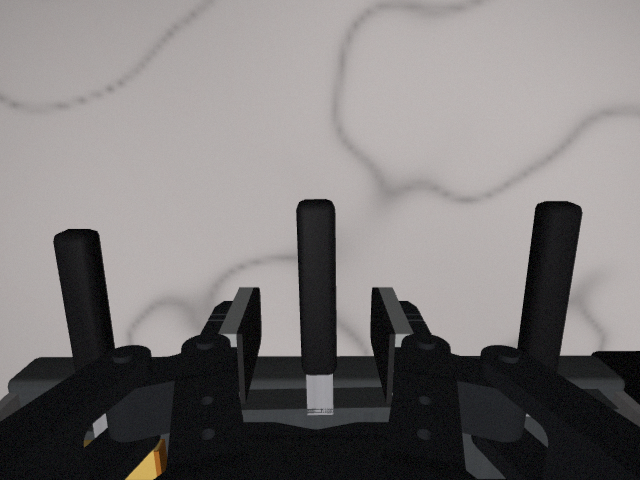

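The wrist view shows pan1's handle centred between the fingers at (316,290), pan2's bay filled on the left and pan0's handle on the right. I grip and draw pan1 out.

Request:
{"op": "drive_tool", "data": {
  "slide": [
    [0,0.003,0.05],
    [0,0.003,0.1],
    [0,0.003,0.13],
    [0,0.003,0.13],
    [0,0.003,0.13],
    [0,0.003,0.13],
    [0,0.003,0.13],
    [0,0.003,0.13],
    [0,0.003,0.13],
    [0,0.003,0.126],
    [0.02,0.003,0.124],
    [0.05,0.003,0.124]
  ],
  "rotation": [
    [0,0,0],
    [0,0,0],
    [0,0,0],
    [0,0,0],
    [0,0,0],
    [0,0,0],
    [0,0,0],
    [0,0,0],
    [0,0,0],
    [0,0,0],
    [0,0,0],
    [0,0,0]
  ],
  "hand": [40,40,40,40,40,10,10,10,10,10,10,10]
}}

```text
t: 16.6
tool_pos: [0.5513, -0.0062, 0.1221]
orientation: [0.037, -3.141, -0.002]
contact_force: [-0.4, 0.4, -1.1]
finger_gap: 0.188
grip_force: 98.3
```

Request:
{"op": "drive_tool", "data": {
  "slide": [
    [0.05,0,0],
    [0.11,0,0],
    [0.17,0,0],
    [0.21,0,0],
    [0.226,0,0.0],
    [0.226,0,0.02],
    [0.226,0,0.05],
    [0.226,0,0.075],
    [0.226,0,0.084],
    [0.226,0,0.084],
    [0.226,0,0.084]
  ],
  "rotation": [
    [0,0,0],
    [0,0,0],
    [0,0,0],
    [0,0,0],
    [0,0,0],
    [0,0,0],
    [0,0,0],
    [0,0,0],
    [0,0,0],
    [0,0,0],
    [0,0,0]
  ],
  "hand": [10,10,10,10,10,10,10,10,10,10,10]
}}

```text
t: 17.7
tool_pos: [0.4394, -0.0088, 0.0802]
orientation: [-0.037, 3.141, 0.002]
contact_force: [0.4, 0.4, -0.9]
finger_gap: 0.188
grip_force: 98.3
```

Run:
```python
from h import *
state(); d=shot('top','t7'); z=cloud(d)[...,2]; print(slices(d)); v,u=np.mgrid[:480,:640]
m=(d['image'].astype(int).sum(2)<230)&(u>345)&(u<392)&(v>217)&(v<270); print(rect(d,m,.018,100)); 
print(z[228:264:6,350:388:6].round(3))
```

```text
t 17.7 p [439.4  -8.8  80.2] yaw 1.4 tilt 0.06 F [ 0.4  0.4 -0.9] gap 16.0 g 98.3
[(456.4, -368.8, 59, 44, -1.8), (471.3, -263.5, 62, 46, -11.1), (616.8, 625.1, 102, 97, 62.2)]
[(568.7, -5.2, 96, 93, -0.5)]
[[ 2.000e-02  1.100e-02  2.000e-02  9.000e-03  2.200e-02  2.000e-02
  -8.000e-03]
 [ 6.000e-03  5.000e-03  5.000e-03  1.000e-03  1.100e-02  7.000e-03
   6.000e-03]
 [ 5.000e-03  6.000e-03  7.000e-03  3.000e-03  3.000e-03  3.000e-03
   3.000e-03]
 [ 1.000e-03  4.000e-03  1.571e+00  7.000e-03  8.000e-03  2.000e-03
  -2.000e-03]
 [ 2.000e-03  3.000e-03  1.000e-03  6.000e-03  1.000e-02  1.200e-02
  -2.000e-03]
 [ 5.000e-03 -2.000e-03  5.000e-03 -4.000e-03  8.000e-03  5.000e-03
  -1.000e-03]]
```

Request:
{"op": "drive_tool", "data": {
  "slide": [
    [0,0,0.006],
    [0,0,0.006],
    [0,0,0.006],
    [0,0,0.006],
    [0,0,0.006],
    [0,0,-0.08],
    [-0.01,-0.07,-0.14],
    [-0.02,-0.16,-0.14],
    [-0.03,-0.26,-0.14],
    [-0.04,-0.36,-0.14],
    [-0.051,-0.45,-0.14],
    [-0.051,-0.51,-0.14]
  ],
  "rotation": [
    [0,0,0],
    [0,0,0],
    [0,0,0],
    [0,0,0],
    [0,0,0],
    [0,0,0],
    [0,0,0],
    [0,0,0.1],
    [0,0,0.2],
    [0,0,0.3],
    [0,0,0.433],
    [0,0,0.433]
  ],
  "hand": [10,10,45,45,45,45,70,70,70,70,70,70]
}}

```text
t: 18.95
tool_pos: [0.4704, -0.2667, 0.15]
orientation: [0.31, 3.126, 0.0]
contact_force: [0.1, 0.7, 0.1]
finger_gap: 0.815
grip_force: 0.0
```

Request:
{"op": "drive_tool", "data": {
  "slide": [
    [0,0,0],
    [0,0,0],
    [0,0,0]
  ],
  "rotation": [
    [0,0,0],
    [0,0,0],
    [0,0,0]
  ],
  "hand": [70,70,70]
}}

```text
t: 19.25
tool_pos: [0.4706, -0.2621, 0.1498]
orientation: [-0.301, -3.127, -0.003]
contact_force: [-0.3, -0.2, -0.8]
finger_gap: 0.819
grip_force: 0.0
```

Run:
```python
from h import *
state(); d=shot('wrist','w7'); print(slices(d))
plan([(471.8,-263.5,91,-11,70,4)])
d=shot('top','t8'); print(slices(d)); v,u=np.mgrid[:480,:640]
m=(d['image'].astype(int).sum(2)<230)&(u>345)&(u<392)&(v>217)&(v<270); print(rect(d,m,.018,100)); 
m=(d['image'].astype(int).sum(2)<160)&(u>345)&(u<392)&(v>269)&(v<320); print(rect(d,m,.025,40));
```

```text
t 19.25 p [ 470.6 -262.1  149.8] yaw -11.0 tilt 0.09 F [-0.3 -0.2 -0.8] gap 70.0 g 0.0
[(456.6, -368.6, 60, 45, -2.1), (472.3, -262.8, 60, 45, -10.9)]
4 [-0.003, -0.003, 0.118] [0.003, -0.001, 0.001] 70
[(450.8, -259.2, 45, 21, 77.2), (616.8, 625.2, 101, 97, 62.2)]
[(568.7, -5.2, 96, 93, -0.5)]
[(452.4, -6.9, 79, 13, -0.9)]
```

Request:
{"op": "drive_tool", "data": {
  "slide": [
    [-0.003,-0.002,0.05],
    [-0.003,-0.002,0.09],
    [-0.003,-0.002,0.11],
    [-0.003,-0.002,0.118],
    [-0.003,-0.002,0.118],
    [-0.003,-0.002,0.118],
    [-0.003,-0.002,0.118],
    [-0.003,-0.002,0.118],
    [-0.003,-0.002,0.118],
    [-0.003,-0.002,0.1],
    [-0.003,-0.002,0.05],
    [-0.003,-0.002,0]
  ],
  "rotation": [
    [0,0,0],
    [0,0,0],
    [0,0,0],
    [0,0,0],
    [0,0,0],
    [0,0,0],
    [0,0,0],
    [0,0,0],
    [0,0,0],
    [0,0,0],
    [0,0,0],
    [0,0,0]
  ],
  "hand": [70,70,70,70,70,44,44,44,44,44,44,44],
  "newtons": 35
}}

```text
t: 20.55
tool_pos: [0.4717, -0.2645, 0.1513]
orientation: [-0.303, -3.127, -0.002]
contact_force: [0.4, -0.0, -0.2]
finger_gap: 0.545
grip_force: 36.3
```

Run:
```python
from h import *
state(); plan([(568.7,-5.2,150,0.5,44,4)])
```

```text
t 20.55 p [ 471.7 -264.5  151.3] yaw -11.1 tilt 0.06 F [ 0.4 -0.  -0.2] gap 46.5 g 36.3
4 [-0.091, 0.546, 0.003] [0.002, -0.0, -0.403] 44
```

Request:
{"op": "drive_tool", "data": {
  "slide": [
    [-0.01,0.05,0],
    [-0.02,0.12,0],
    [-0.03,0.2,0],
    [-0.05,0.28,0],
    [-0.06,0.36,0],
    [-0.07,0.44,0],
    [-0.085,0.51,0],
    [-0.091,0.54,0],
    [-0.091,0.546,0],
    [-0.091,0.546,0],
    [-0.091,0.546,0],
    [-0.091,0.546,0]
  ],
  "rotation": [
    [0,0,0],
    [0,0,-0.1],
    [0,0,-0.2],
    [0,0,-0.3],
    [0,0,-0.403],
    [0,0,-0.403],
    [0,0,-0.403],
    [0,0,-0.403],
    [0,0,-0.403],
    [0,0,-0.403],
    [0,0,-0.403],
    [0,0,-0.403]
  ],
  "hand": [44,44,44,44,44,44,44,44,44,44,44,44]
}}

```text
t: 21.75
tool_pos: [0.5685, -0.0067, 0.1503]
orientation: [-0.011, 3.142, 0.001]
contact_force: [-0.3, 0.8, 0.1]
finger_gap: 0.544
grip_force: 36.3
```

Run:
```python
from h import *
state(); plan([(568.7,-5.2,80.5,0.5,44,4)])
```

```text
t 21.75 p [568.5  -6.7 150.3] yaw 0.4 tilt 0.03 F [-0.3  0.8  0.1] gap 46.4 g 36.3
4 [-0.0, 0.003, 0.14] [0.001, 0.0, -0.004] 44
```

Request:
{"op": "drive_tool", "data": {
  "slide": [
    [0,0.002,0.05],
    [0,0.002,0.09],
    [0,0.002,0.12],
    [0,0.002,0.14],
    [0,0.002,0.14],
    [0,0.002,0.14],
    [0,0.002,0.14],
    [0,0.002,0.14],
    [0,0.002,0.14],
    [0,0.002,0.1],
    [0,0.002,0.04],
    [0,0.002,-0.02]
  ],
  "rotation": [
    [0,0,0],
    [0,0,0],
    [0,0,0],
    [0,0,0],
    [0,0,0],
    [0,0,0],
    [0,0,0],
    [0,0,0],
    [0,0,0],
    [0,0,0],
    [0,0,0],
    [0,0,0]
  ],
  "hand": [44,44,44,44,44,44,53,53,53,53,53,55]
}}

```text
t: 22.95
tool_pos: [0.5686, -0.0043, 0.1611]
orientation: [0.014, -3.141, -0.001]
contact_force: [0.4, 0.8, 0.1]
finger_gap: 0.645
grip_force: 0.0
```

Request:
{"op": "drive_tool", "data": {
  "slide": [
    [0.04,0,0],
    [0.12,0,0],
    [0.2,0,0],
    [0.258,0,0],
    [0.258,0,0],
    [0.258,0,0]
  ],
  "rotation": [
    [0,0,0],
    [0,0,0],
    [0,0,0],
    [0,0,0],
    [0,0,0],
    [0,0,0]
  ],
  "hand": [40,40,40,40,40,40]
}}

```text
t: 23.55
tool_pos: [0.4401, -0.0054, 0.1606]
orientation: [-0.014, 3.14, 0.002]
contact_force: [0.2, -0.1, -0.2]
finger_gap: 0.468
grip_force: 0.0
```

Run:
```python
from h import *
state(); d=shot('top','t9'); z=cloud(d)[...,2]; print(slices(d,.013)); v,u=np.mgrid[:480,:640]
m=(d['image'].astype(int).sum(2)<230)&(u>345)&(u<392)&(v>217)&(v<270); print(rect(d,m,.018,100)); 
plan([(439,-7,79.5,0.8,40,4)])
```

```text
t 23.55 p [440.1  -5.4 160.6] yaw 0.5 tilt 0.09 F [ 0.2 -0.1 -0.2] gap 40.0 g 0.0
[(456.4, -372.9, 60, 44, -1.8), (567.7, -5.7, 57, 47, -0.5), (618.2, 629.5, 102, 98, 62.2)]
[(568.7, -5.2, 96, 93, -0.5)]
4 [0.004, -0.004, 0.162] [0.002, 0.003, -0.01] 40
```

Request:
{"op": "drive_tool", "data": {
  "slide": [
    [0.004,-0.004,0.06],
    [0.004,-0.004,0.12],
    [0.004,-0.004,0.155],
    [0.004,-0.004,0.167],
    [0.004,-0.004,0.167],
    [0.004,-0.004,0.167],
    [0.004,-0.004,0.167],
    [0.004,-0.004,0.167],
    [0.004,-0.004,0.167],
    [0.004,-0.004,0.15],
    [0.004,-0.004,0.11],
    [0.004,-0.008,0.076]
  ],
  "rotation": [
    [0,0,-0.01],
    [0,0,-0.01],
    [0,0,-0.01],
    [0,0,-0.01],
    [0,0,-0.01],
    [0,0,-0.01],
    [0,0,-0.01],
    [0,0,-0.01],
    [0,0,-0.01],
    [0,0,-0.01],
    [0,0,-0.01],
    [0,0,-0.03]
  ],
  "hand": [40,40,40,40,40,10,10,10,10,10,10,10],
  "newtons": 100
}}

```text
t: 24.8
tool_pos: [0.4375, -0.0093, 0.1232]
orientation: [0.038, -3.141, -0.001]
contact_force: [-0.5, 0.0, -0.6]
finger_gap: 0.184
grip_force: 98.2
```

Request:
{"op": "drive_tool", "data": {
  "slide": [
    [0,0,0],
    [0,0,0],
    [0,0,0]
  ],
  "rotation": [
    [0,0,0],
    [0,0,0],
    [0,0,0]
  ],
  "hand": [10,10,10]
}}

```text
t: 25.1
tool_pos: [0.4375, -0.0093, 0.1217]
orientation: [0.037, -3.141, -0.001]
contact_force: [-0.1, -0.4, -1.9]
finger_gap: 0.184
grip_force: 98.2
```

Run:
```python
from h import *
state(); d=shot('top','t10'); z=cloud(d)[...,2]; print(slices(d,.058)); v,u=np.mgrid[:480,:640]
m=(d['image'].astype(int).sum(2)<230)&(u>345)&(u<394)&(v>217)&(v<268)&(z>.02); print(rect(d,m,.063,100)); 
print(z[228:264:8,350:388:6].round(3))
plan([(590,-6.2,119.5,1.4,10,1)])
```

```text
t 25.1 p [437.5  -9.3 121.7] yaw 1.4 tilt 0.07 F [-0.1 -0.4 -1.9] gap 15.7 g 98.2
[(455.5, -358.8, 60, 43, -1.9), (567.0, -7.4, 61, 45, -0.8), (613.6, 614.5, 100, 95, 62.2)]
[(567.8, -5.3, 97, 94, 1.6)]
[[0.047 0.047 0.045 0.045 0.034 0.041 0.058]
 [0.063 0.042 0.058 0.051 0.052 0.046 0.064]
 [0.06  0.048 0.053 0.062 0.055 0.042 0.054]
 [0.06  0.049 0.054 0.058 0.056 0.039 0.047]
 [0.066 0.043 0.045 0.047 0.052 0.047 0.041]]
1 [-0.305, -0.001, 0.004] [0.002, -0.002, -0.002] 10
```

Request:
{"op": "drive_tool", "data": {
  "slide": [
    [-0.03,-0.001,-0.002],
    [-0.07,-0.001,-0.002],
    [-0.11,-0.001,-0.002],
    [-0.15,-0.001,-0.002],
    [-0.19,-0.001,-0.001],
    [-0.23,-0.001,0.001],
    [-0.26,-0.001,0.003],
    [-0.28,-0.001,0.004],
    [-0.295,-0.001,0.005],
    [-0.301,-0.001,0.005],
    [-0.301,-0.001,0.005]
  ],
  "rotation": [
    [0,0,0],
    [0,0,0],
    [0,0,0],
    [0,0,0],
    [0,0,0],
    [0,0,0],
    [0,0,0],
    [0,0,0],
    [0,0,0],
    [0,0,0],
    [0,0,0]
  ],
  "hand": [10,10,10,10,10,10,10,10,10,10,10]
}}

```text
t: 26.25
tool_pos: [0.5885, -0.0063, 0.1196]
orientation: [-0.037, 3.141, 0.002]
contact_force: [1.1, 0.3, 1.3]
finger_gap: 0.187
grip_force: 98.7
```

Request:
{"op": "drive_tool", "data": {
  "slide": [
    [-0.004,0,0],
    [-0.008,0,0],
    [-0.01,0,0],
    [-0.01,0,0]
  ],
  "rotation": [
    [0,0,0],
    [0,0,0],
    [0,0,0],
    [0,0,0]
  ],
  "hand": [10,10,10,10]
}}

```text
t: 26.65
tool_pos: [0.5913, -0.0064, 0.1193]
orientation: [0.037, -3.137, -0.001]
contact_force: [-15.0, -0.3, 10.4]
finger_gap: 0.185
grip_force: 100.0
```

Request:
{"op": "drive_tool", "data": {
  "slide": [
    [-0.003,0,0],
    [-0.004,0,0],
    [-0.004,0,0]
  ],
  "rotation": [
    [0,0,0],
    [0,0,0],
    [0,0,0]
  ],
  "hand": [10,10,10]
}}

```text
t: 26.95
tool_pos: [0.5916, -0.0064, 0.1191]
orientation: [0.037, -3.133, -0.001]
contact_force: [-28.2, 1.1, 19.7]
finger_gap: 0.185
grip_force: 101.2
```

Request:
{"op": "drive_tool", "data": {
  "slide": [
    [0.009,0,-0.002],
    [0.009,0,-0.002],
    [0.009,0,-0.002],
    [0.009,0,-0.002],
    [0.009,0,-0.06],
    [0.009,0,-0.13],
    [0.02,0.06,-0.13],
    [0.03,0.15,-0.13],
    [0.04,0.23,-0.13],
    [0.04,0.23,-0.13],
    [0.04,0.23,-0.13],
    [0.04,0.23,-0.13]
  ],
  "rotation": [
    [0,0,0],
    [0,0,0],
    [0,0,0],
    [0,0,0],
    [0,0,0],
    [0,0,0],
    [0,0,0],
    [0,0,0],
    [0,0,0],
    [0,0,0],
    [0,0,0],
    [0,0,0]
  ],
  "hand": [10,40,40,40,40,40,40,40,40,40,40,40]
}}

```text
t: 28.15
tool_pos: [0.5728, 0.1073, 0.1847]
orientation: [-0.036, 3.141, 0.001]
contact_force: [-0.8, 0.8, 0.3]
finger_gap: 0.465
grip_force: 0.0
```

Run:
```python
from h import *
state(); d=shot('wrist','w11'); P=cloud(d)
im=d['image'].astype(int); z=P[...,2]
m=(im.sum(2)<200)&(z>.05)&(z<.078)&(P[...,0]<.645)&(P[...,0]>.5); print(rect(d,m,.067,200))
plan([(575.5,106,119,1.4,40,4)])
```

```text
t 28.15 p [572.8 107.3 184.7] yaw 1.3 tilt 0.03 F [-0.8  0.8  0.3] gap 39.7 g 0.0
[(594.5, -2.0, 73, 21, 1.3), (588.3, 106.2, 89, 17, 1.9)]
4 [-0.005, -0.002, 0.131] [0.001, 0.0, -0.004] 40
```

Request:
{"op": "drive_tool", "data": {
  "slide": [
    [-0.005,-0.002,0.05],
    [-0.005,-0.002,0.1],
    [-0.005,-0.002,0.131],
    [-0.005,-0.002,0.131],
    [-0.005,-0.002,0.131],
    [-0.005,-0.002,0.131],
    [-0.005,-0.002,0.131],
    [-0.005,-0.002,0.131],
    [-0.005,-0.002,0.131],
    [-0.005,-0.002,0.127],
    [0.015,-0.002,0.125],
    [0.045,-0.002,0.125]
  ],
  "rotation": [
    [0,0,0],
    [0,0,0],
    [0,0,0],
    [0,0,0],
    [0,0,0],
    [0,0,0],
    [0,0,0],
    [0,0,0],
    [0,0,0],
    [0,0,0],
    [0,0,0],
    [0,0,0]
  ],
  "hand": [40,40,40,40,40,10,10,10,10,10,10,10]
}}

```text
t: 29.4
tool_pos: [0.5494, 0.1067, 0.1222]
orientation: [0.037, -3.141, -0.001]
contact_force: [0.1, 1.1, -1.3]
finger_gap: 0.186
grip_force: 98.3
```

Request:
{"op": "drive_tool", "data": {
  "slide": [
    [0.05,0,0],
    [0.11,0,0],
    [0.17,0,0],
    [0.21,0,0],
    [0.224,0,0.0],
    [0.224,0,0.02],
    [0.224,0,0.05],
    [0.224,0,0.078],
    [0.224,0,0.089],
    [0.224,0,0.089],
    [0.224,0,0.089]
  ],
  "rotation": [
    [0,0,0],
    [0,0,0],
    [0,0,0],
    [0,0,0],
    [0,0,0],
    [0,0,0],
    [0,0,0],
    [0,0,0],
    [0,0,0],
    [0,0,0],
    [0,0,0]
  ],
  "hand": [10,10,10,10,10,10,10,10,10,10,10]
}}

```text
t: 30.5
tool_pos: [0.4386, 0.1042, 0.0774]
orientation: [0.037, -3.141, -0.001]
contact_force: [-3.4, -1.5, 6.5]
finger_gap: 0.185
grip_force: 99.3
```

Run:
```python
from h import *
state(); d=shot('top','t12'); z=cloud(d)[...,2]; print(slices(d)); v,u=np.mgrid[:480,:640]
m=(d['image'].astype(int).sum(2)<230)&(u>298)&(u<350)&(v>217)&(v<270); print(rect(d,m,.018,100)); 
for a,b in((355,385),(395,430)):
  m=(d['image'].astype(int).sum(2)<160)&(u>a)&(u<b)&(v>217)&(v<262)&(z>.04); print('handles',rect(d,m,.067,60)); 
plan([(455,-150,150,1.4,70,4),(457,-370,150,-1.8,70,2)])
```

```text
t 30.5 p [438.6 104.2  77.4] yaw 1.4 tilt 0.05 F [-3.4 -1.5  6.5] gap 15.8 g 99.3
[(455.6, -368.7, 61, 44, -1.9), (616.8, 625.1, 102, 97, 62.2)]
[(564.6, 107.4, 107, 91, -0.4)]
handles [(599.3, -5.2, 76, 14, 2.1)]
handles [(600.6, -120.4, 71, 14, 1.6)]
4 [-0.021, -0.509, -0.145] [0.002, 0.0, -0.002] 70
2 [-0.015, -0.949, -0.146] [0.002, 0.0, 0.11] 70
```

Request:
{"op": "drive_tool", "data": {
  "slide": [
    [0,0,0],
    [0,0,0],
    [0,0,0],
    [0,0,-0.08],
    [0,-0.06,-0.145],
    [-0.005,-0.15,-0.145],
    [-0.01,-0.25,-0.145],
    [-0.015,-0.34,-0.145],
    [-0.018,-0.43,-0.145],
    [-0.021,-0.52,-0.145],
    [-0.02,-0.61,-0.145],
    [-0.02,-0.7,-0.145]
  ],
  "rotation": [
    [0,0,0],
    [0,0,0],
    [0,0,0],
    [0,0,0],
    [0,0,0],
    [0,0,0],
    [0,0,0],
    [0,0,0],
    [0,0,0.11],
    [0,0,0.11],
    [0,0,0.11],
    [0,0,0.11]
  ],
  "hand": [45,45,45,45,70,70,70,70,70,70,70,70]
}}

```text
t: 31.75
tool_pos: [0.4562, -0.2476, 0.1499]
orientation: [0.05, 3.141, 0.002]
contact_force: [1.3, 1.0, -0.4]
finger_gap: 0.819
grip_force: 0.0
```

Request:
{"op": "drive_tool", "data": {
  "slide": [
    [0.004,-0.09,0],
    [0.004,-0.18,0],
    [0.004,-0.247,0],
    [0.004,-0.247,0],
    [0.004,-0.247,0],
    [0.004,-0.247,0]
  ],
  "rotation": [
    [0,0,0],
    [0,0,0],
    [0,0,0],
    [0,0,0],
    [0,0,0],
    [0,0,0]
  ],
  "hand": [70,70,70,70,70,70]
}}

```text
t: 32.35
tool_pos: [0.4508, -0.368, 0.1497]
orientation: [-0.048, -3.141, -0.003]
contact_force: [-0.4, 0.3, -0.3]
finger_gap: 0.816
grip_force: 0.0
```

Run:
```python
from h import *
state(); d=shot('wrist','w13'); print(slices(d))
plan([(457,-369,91,-2,70,4)])
d=shot('top','t13'); v,u=np.mgrid[:480,:640]
m=(d['image'].astype(int).sum(2)<230)&(u>298)&(u<350)&(v>217)&(v<265); print(rect(d,m,.018,100)); 
m=(d['image'].astype(int).sum(2)<160)&(u>298)&(u<350)&(v>271)&(v<325); print(rect(d,m,.025,40));
```

```text
t 32.35 p [ 450.8 -368.   149.7] yaw -1.7 tilt 0.09 F [-0.4  0.3 -0.3] gap 69.7 g 0.0
[(456.3, -369.2, 60, 45, -2.5)]
4 [-0.012, -0.002, 0.117] [0.003, -0.0, 0.01] 70
[(571.0, 106.1, 94, 93, -0.4)]
[(452.2, 104.7, 82, 10, -0.6)]
```

Request:
{"op": "drive_tool", "data": {
  "slide": [
    [-0.012,-0.002,0.05],
    [-0.012,-0.002,0.09],
    [-0.012,-0.002,0.11],
    [-0.012,-0.002,0.118],
    [-0.012,-0.002,0.118],
    [-0.012,-0.002,0.118],
    [-0.012,-0.002,0.118],
    [-0.012,-0.002,0.118],
    [-0.012,-0.002,0.118],
    [-0.012,-0.002,0.1],
    [-0.012,-0.002,0.04],
    [-0.012,-0.002,-0.02]
  ],
  "rotation": [
    [0,0,0],
    [0,0,0],
    [0,0,0.01],
    [0,0,0.01],
    [0,0,0.01],
    [0,0,0.01],
    [0,0,0.01],
    [0,0,0.01],
    [0,0,0.01],
    [0,0,0.01],
    [0,0,0.01],
    [0,0,0.01]
  ],
  "hand": [70,70,70,70,70,44,44,44,44,44,44,44],
  "newtons": 35
}}

```text
t: 33.65
tool_pos: [0.4564, -0.37, 0.1612]
orientation: [-0.057, -3.141, -0.002]
contact_force: [0.0, 0.1, 0.9]
finger_gap: 0.548
grip_force: 36.3
```

Run:
```python
from h import *
state(); plan([(500,-130,160,0.5,44,4),(569.5,106.7,160,0.5,44,4)])
```

```text
t 33.65 p [ 456.4 -370.   161.2] yaw -2.1 tilt 0.07 F [0.  0.1 0.9] gap 46.8 g 36.3
4 [-0.07, 0.483, 0.003] [0.002, -0.0, -0.09] 44
4 [-0.191, 0.961, 0.004] [0.002, -0.0, -0.09] 44
```

Request:
{"op": "drive_tool", "data": {
  "slide": [
    [-0.01,0.05,0],
    [-0.03,0.13,0],
    [-0.04,0.22,0],
    [-0.055,0.31,0],
    [-0.065,0.4,0],
    [-0.08,0.49,0],
    [-0.1,0.58,0],
    [-0.125,0.67,0],
    [-0.15,0.76,0],
    [-0.17,0.85,0],
    [-0.185,0.93,0],
    [-0.191,0.961,0]
  ],
  "rotation": [
    [0,0,0],
    [0,0,0],
    [0,0,0],
    [0,0,-0.09],
    [0,0,-0.09],
    [0,0,-0.09],
    [0,0,-0.09],
    [0,0,-0.09],
    [0,0,-0.09],
    [0,0,-0.09],
    [0,0,-0.09],
    [0,0,-0.09]
  ],
  "hand": [44,44,44,44,44,44,44,44,44,44,44,44]
}}

```text
t: 34.85
tool_pos: [0.5698, 0.1113, 0.1612]
orientation: [-0.02, 3.14, 0.005]
contact_force: [0.1, -0.2, -0.8]
finger_gap: 0.544
grip_force: 36.3
```

Request:
{"op": "drive_tool", "data": {
  "slide": [
    [0,0,0],
    [0,0,0],
    [0,0,0],
    [0,0,0]
  ],
  "rotation": [
    [0,0,0],
    [0,0,0],
    [0,0,0],
    [0,0,0]
  ],
  "hand": [44,44,44,44]
}}

```text
t: 35.25
tool_pos: [0.5695, 0.1052, 0.1605]
orientation: [-0.011, 3.141, 0.001]
contact_force: [0.1, -0.0, -0.9]
finger_gap: 0.543
grip_force: 36.3
```

Run:
```python
from h import *
state(); plan([(569.5,106.5,80.5,0.5,44,4)])
```

```text
t 35.25 p [569.5 105.2 160.5] yaw 0.4 tilt 0.04 F [ 0.1 -0.  -0.9] gap 46.4 g 36.3
4 [-0.0, 0.003, 0.16] [0.001, 0.001, -0.004] 44
```

Request:
{"op": "drive_tool", "data": {
  "slide": [
    [0,0.002,0.06],
    [0,0.002,0.11],
    [0,0.002,0.14],
    [0,0.002,0.16],
    [0,0.002,0.16],
    [0,0.002,0.16],
    [0,0.002,0.16],
    [0,0.002,0.16],
    [0,0.002,0.16],
    [0,0.002,0.12],
    [0,0.002,0.06],
    [0,0.002,0]
  ],
  "rotation": [
    [0,0,0],
    [0,0,0],
    [0,0,0],
    [0,0,0],
    [0,0,0],
    [0,0,0],
    [0,0,0],
    [0,0,0],
    [0,0,0],
    [0,0,0],
    [0,0,0],
    [0,0,0]
  ],
  "hand": [44,44,44,44,44,44,53,53,53,53,53,55]
}}

```text
t: 36.45
tool_pos: [0.5692, 0.1076, 0.1613]
orientation: [0.014, -3.141, -0.001]
contact_force: [0.3, 1.0, -0.1]
finger_gap: 0.646
grip_force: 0.0
```

Request:
{"op": "drive_tool", "data": {
  "slide": [
    [0.04,0,0],
    [0.12,0,0],
    [0.2,0,0],
    [0.26,-0.003,0],
    [0.26,-0.003,0],
    [0.26,-0.003,0]
  ],
  "rotation": [
    [0,0,0],
    [0,0,0],
    [0,0,0],
    [0,0,0],
    [0,0,0],
    [0,0,0]
  ],
  "hand": [40,40,40,40,40,40]
}}

```text
t: 37.05
tool_pos: [0.4397, 0.1052, 0.1608]
orientation: [-0.014, 3.14, 0.002]
contact_force: [0.6, -0.6, -0.4]
finger_gap: 0.469
grip_force: 0.0
```

Run:
```python
from h import *
state(); d=shot('top','t14'); print(slices(d,.013)); v,u=np.mgrid[:480,:640]
m=(d['image'].astype(int).sum(2)<230)&(u>298)&(u<350)&(v>217)&(v<265); print(rect(d,m,.018,100)); 
plan([(438.6,104.2,77,1,40,4)])
```

```text
t 37.05 p [439.7 105.2 160.8] yaw 0.5 tilt 0.1 F [ 0.6 -0.6 -0.4] gap 40.1 g 0.0
[(567.5, 106.1, 60, 47, -0.5), (618.2, 629.4, 103, 98, 62.2)]
[(571.1, 107.4, 94, 91, -0.5)]
4 [0.004, -0.002, 0.167] [0.003, 0.003, -0.018] 40
```

Request:
{"op": "drive_tool", "data": {
  "slide": [
    [0.003,-0.002,0.06],
    [0.003,-0.002,0.12],
    [0.003,-0.002,0.155],
    [0.003,-0.002,0.168],
    [0.003,-0.002,0.168],
    [0.003,-0.002,0.168],
    [0.003,-0.002,0.168],
    [0.003,-0.002,0.168],
    [0.003,-0.002,0.168],
    [0.003,-0.002,0.15],
    [0.003,-0.001,0.11],
    [0.003,0,0.076]
  ],
  "rotation": [
    [0,0,-0.01],
    [0,0,-0.01],
    [0,0,-0.01],
    [0,0,-0.01],
    [0,0,-0.01],
    [0,0,-0.01],
    [0,0,-0.01],
    [0,0,-0.01],
    [0,0,-0.01],
    [0,0,-0.01],
    [0,0,-0.02],
    [0,0,-0.03]
  ],
  "hand": [40,40,40,40,40,10,10,10,10,10,10,10],
  "newtons": 100
}}

```text
t: 38.3
tool_pos: [0.4376, 0.1049, 0.1234]
orientation: [0.038, -3.141, -0.001]
contact_force: [-0.5, 0.7, -1.2]
finger_gap: 0.187
grip_force: 98.3
```

Request:
{"op": "drive_tool", "data": {
  "slide": [
    [0,0,0],
    [0,0,0],
    [0,0,0]
  ],
  "rotation": [
    [0,0,0],
    [0,0,0],
    [0,0,0]
  ],
  "hand": [10,10,10]
}}

```text
t: 38.6
tool_pos: [0.4376, 0.1049, 0.1218]
orientation: [0.037, -3.141, -0.001]
contact_force: [-0.9, -0.0, -1.3]
finger_gap: 0.188
grip_force: 98.4
```

Run:
```python
from h import *
state(); d=shot('top','t15'); z=cloud(d)[...,2]; print(slices(d,.058)); v,u=np.mgrid[:480,:640]
m=(d['image'].astype(int).sum(2)<230)&(u>298)&(u<350)&(v>217)&(v<265)&(z>.02); print(rect(d,m,.063,100)); 
print(z[228:264:8,305:345:6].round(3))
plan([(587.5,108.8,119.5,1.4,10,1)])
```

```text
t 38.6 p [437.6 104.9 121.8] yaw 1.3 tilt 0.06 F [-0.9 -0.  -1.3] gap 16.0 g 98.4
[(568.1, 108.8, 61, 46, -0.5), (613.5, 614.5, 100, 95, 62.2)]
[(569.0, 107.6, 93, 93, -0.4)]
[[0.062 0.059 0.061 0.053 0.053 0.047 0.062]
 [0.048 0.05  0.054 0.051 0.053 0.05  0.062]
 [0.051 0.043 0.049 0.057 0.057 0.049 0.064]
 [0.061 0.051 0.059 0.061 0.058 0.049 0.059]
 [1.571 0.05  0.05  0.046 0.048 0.05  0.044]]
1 [-0.3, 0.001, 0.004] [0.001, -0.002, -0.002] 10
```

Request:
{"op": "drive_tool", "data": {
  "slide": [
    [-0.03,0,-0.002],
    [-0.07,0,-0.002],
    [-0.11,0,-0.002],
    [-0.15,0,-0.002],
    [-0.19,0,-0.001],
    [-0.23,0,0.001],
    [-0.26,0.001,0.003],
    [-0.28,0.001,0.004],
    [-0.292,0.001,0.005],
    [-0.297,0.001,0.005],
    [-0.297,0.001,0.005]
  ],
  "rotation": [
    [0,0,0],
    [0,0,0],
    [0,0,0],
    [0,0,0],
    [0,0,0],
    [0,0,0],
    [0,0,0],
    [0,0,0],
    [0,0,0],
    [0,0,0],
    [0,0,0]
  ],
  "hand": [10,10,10,10,10,10,10,10,10,10,10]
}}

```text
t: 39.75
tool_pos: [0.5863, 0.109, 0.1196]
orientation: [0.037, -3.141, -0.001]
contact_force: [0.3, 0.6, -0.3]
finger_gap: 0.185
grip_force: 98.5
```

Request:
{"op": "drive_tool", "data": {
  "slide": [
    [-0.004,0,0],
    [-0.007,0,0],
    [-0.008,0,0],
    [-0.008,0,0]
  ],
  "rotation": [
    [0,0,0],
    [0,0,0],
    [0,0,0],
    [0,0,0]
  ],
  "hand": [10,10,10,10]
}}

```text
t: 40.15
tool_pos: [0.5889, 0.1092, 0.1195]
orientation: [0.038, -3.138, -0.001]
contact_force: [-9.6, 1.1, 2.7]
finger_gap: 0.186
grip_force: 99.0
```

Request:
{"op": "drive_tool", "data": {
  "slide": [
    [-0.003,0,0],
    [-0.004,0,0],
    [-0.004,0,0]
  ],
  "rotation": [
    [0,0,0],
    [0,0,0],
    [0,0,0]
  ],
  "hand": [10,10,10]
}}

```text
t: 40.45
tool_pos: [0.5892, 0.1093, 0.1192]
orientation: [0.038, -3.134, -0.0]
contact_force: [-22.8, 0.2, 13.3]
finger_gap: 0.185
grip_force: 100.3
```

Request:
{"op": "drive_tool", "data": {
  "slide": [
    [0.007,0,-0.001],
    [0.007,0,-0.001],
    [0.007,0,-0.001],
    [0.007,0,-0.001],
    [0.007,0,-0.06],
    [0.007,0,-0.15],
    [0.007,0,-0.23],
    [-0.05,0.05,-0.25],
    [-0.1,0.12,-0.25],
    [-0.16,0.18,-0.25],
    [-0.19,0.2,-0.25],
    [-0.19,0.2,-0.25]
  ],
  "rotation": [
    [0,0,0],
    [0,0,0],
    [0,0,0],
    [0,0,0],
    [0,0,0],
    [0,0,0],
    [0,0,0],
    [0,0,0],
    [0,0,0.04],
    [0,0,0.04],
    [0,0,0.04],
    [0,0,0.04]
  ],
  "hand": [10,40,40,40,40,40,40,40,40,40,40,40]
}}

```text
t: 41.65
tool_pos: [0.6859, 0.2133, 0.244]
orientation: [-0.009, 3.141, 0.002]
contact_force: [-0.5, -1.0, -0.5]
finger_gap: 0.469
grip_force: 0.0
```

Run:
```python
from h import *
state(); print(robot.get_obs()['joint_positions'].round(2)); d=shot('wrist','w16'); P=cloud(d); z=P[...,2]
m=(z>.138)&(z<.165)&(abs(P[...,0]-.69)<.04)&(abs(P[...,1]-.21)<.04); print('bar',rect(d,m,.15,100),np.median(z[m]))
plan([(690,210.4,200,0,40,1)])
t=shot('top','t16'); v,u=np.mgrid[:480,:640]; z=cloud(t)[...,2]
for a,b in((310,345),(355,385),(395,430)):
  m=(t['image'].astype(int).sum(2)<160)&(u>a)&(u<b)&(v>217)&(v<262)&(z>.04); print('handles',rect(t,m,.067,60));
```

```text
t 41.65 p [685.9 213.3 244. ] yaw 0.3 tilt 0.09 F [-0.5 -1.  -0.5] gap 40.0 g 0.0
[-0.35  0.73 -0.05  1.37  0.04  1.04  1.17]
bar [(691.9, 211.7, 42, 14, -3.9)] 0.14864562645998194
1 [-0.01, -0.003, 0.088] [0.002, -0.001, 0.009] 40
handles [(559.9, 95.7, 89, 36, 72.1)]
handles [(599.2, -5.2, 76, 14, 2.0)]
handles [(600.7, -120.5, 71, 14, 1.7)]
```

View pics/w16.png

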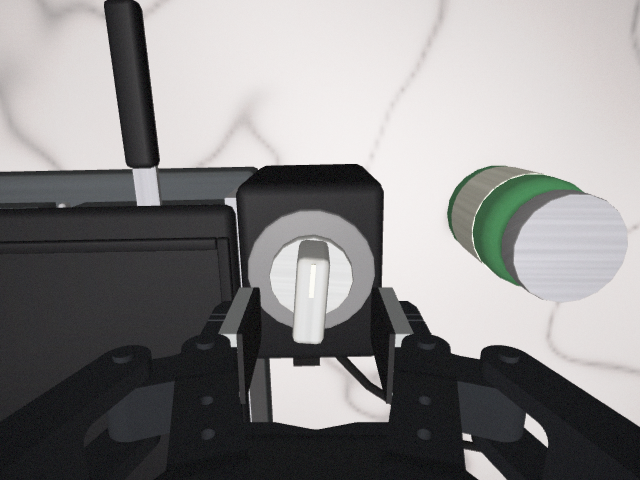

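All three pans sit at the stop, and the wrist view shows the dial bar at (312,290), tilted about 4° from x. I grip it and turn it clockwise.

Request:
{"op": "drive_tool", "data": {
  "slide": [
    [-0.012,-0.002,0.03],
    [-0.012,-0.002,0.06],
    [-0.012,-0.002,0.08],
    [-0.012,-0.002,0.087],
    [-0.012,-0.002,0.087],
    [-0.012,-0.002,0.087],
    [-0.012,-0.002,0.087],
    [-0.012,-0.002,0.087],
    [-0.012,-0.002,0.087],
    [-0.012,-0.002,0.087]
  ],
  "rotation": [
    [0,0,0.14],
    [0,0,0.14],
    [0,0,0.14],
    [0,0,0.14],
    [0,0,0.14],
    [0,0,0.14],
    [0,0,0.14],
    [0,0,0.14],
    [0,0,0.14],
    [0,0,0.14]
  ],
  "hand": [40,40,40,40,40,8,8,8,8,8],
  "newtons": 30
}}

```text
t: 42.75
tool_pos: [0.6912, 0.2111, 0.2023]
orientation: [0.103, 3.139, 0.004]
contact_force: [-0.7, 4.0, 6.3]
finger_gap: 0.155
grip_force: 32.8
```

Request:
{"op": "drive_tool", "data": {
  "slide": [
    [0,0,0],
    [0,0,0],
    [0,0,0],
    [0,0,0],
    [0,0,0],
    [0,0,0],
    [0,0,0],
    [0,0,0],
    [0,0,0]
  ],
  "rotation": [
    [0,0,0.1],
    [0,0,0.25],
    [0,0,0.4],
    [0,0,0.55],
    [0,0,0.7],
    [0,0,0.85],
    [0,0,1],
    [0,0,1],
    [0,0,1]
  ],
  "hand": [8,8,8,8,8,8,8,8,8]
}}

```text
t: 43.65
tool_pos: [0.6914, 0.2122, 0.2023]
orientation: [0.876, 3.016, 0.006]
contact_force: [3.1, 9.9, 3.5]
finger_gap: 0.16
grip_force: 32.5
```

Request:
{"op": "drive_tool", "data": {
  "slide": [
    [0,0,0],
    [0,0,0],
    [0,0,0],
    [0,0,0],
    [0,0,0],
    [0,0,0],
    [0,0,0],
    [0,0,0],
    [0,0,0]
  ],
  "rotation": [
    [0,0,0.1],
    [0,0,0.25],
    [0,0,0.4],
    [0,0,0.55],
    [0,0,0.7],
    [0,0,0.85],
    [0,0,0.95],
    [0,0,0.95],
    [0,0,0.95]
  ],
  "hand": [8,8,8,8,8,8,8,8,8]
}}

```text
t: 44.55
tool_pos: [0.6921, 0.2129, 0.2024]
orientation: [1.56, 2.725, 0.01]
contact_force: [9.4, 13.9, -1.8]
finger_gap: 0.157
grip_force: 31.9
```

Run:
```python
from h import *
state(); print(robot.get_obs()['torque'].round(2),robot.get_obs()['joint_positions'].round(2))
```

```text
t 44.55 p [692.1 212.9 202.4] yaw -59.6 tilt 0.36 F [ 9.4 13.9 -1.8] gap 13.4 g 31.9
[ 2.84 -2.04 -0.01] [-0.5   0.8   0.21  1.4  -0.19  0.96  0.29]
```

Request:
{"op": "drive_tool", "data": {
  "slide": [
    [0.001,0.002,0],
    [0.002,0.003,0],
    [0.002,0.003,0],
    [0.002,0.003,0],
    [0.002,0.003,0],
    [0.002,0.003,0],
    [0.002,0.003,0],
    [0.002,0.003,0]
  ],
  "rotation": [
    [0,0,0.1],
    [0,0,0.25],
    [0,0,0.4],
    [0,0,0.55],
    [0,0,0.68],
    [0,0,0.76],
    [0,0,0.8],
    [0,0,0.8]
  ],
  "hand": [8,8,8,8,8,8,8,8]
}}

```text
t: 45.35
tool_pos: [0.6929, 0.2139, 0.2024]
orientation: [2.071, 2.362, 0.008]
contact_force: [8.2, 8.8, -0.3]
finger_gap: 0.154
grip_force: 52.2
```

Run:
```python
from h import *
state(); print(robot.get_obs()['torque'].round(2),robot.get_obs()['joint_positions'].round(2))
```

```text
t 45.35 p [692.9 213.9 202.4] yaw -82.5 tilt 0.3 F [ 8.2  8.8 -0.3] gap 13.2 g 52.2
[ 2.02 -1.9   1.14] [-0.56  0.81  0.32  1.4  -0.28  0.97 -0.05]
```

Request:
{"op": "drive_tool", "data": {
  "slide": [
    [0,0,0],
    [0,0,0],
    [0,0,0],
    [0,0,-0.06],
    [0,0,-0.14],
    [0,0,-0.2],
    [0,-0.06,-0.2],
    [0,-0.15,-0.2],
    [0,-0.24,-0.2],
    [0,-0.3,-0.2],
    [0,-0.3,-0.2]
  ],
  "rotation": [
    [0,0,0],
    [0,0,0],
    [0,0,0],
    [0,0,0],
    [0,0,0],
    [0,0,0],
    [0,0,0],
    [0,0,0],
    [0,0,0],
    [0,0,0],
    [0,0,0]
  ],
  "hand": [40,40,40,40,40,40,40,40,40,40,40]
}}

```text
t: 46.45
tool_pos: [0.54, 0.192, 0.302]
orientation: [-2.071, -2.36, -0.001]
contact_force: [1.1, 0.3, 0.3]
finger_gap: 0.472
grip_force: 0.0
```

Run:
```python
from h import *
state(); d=shot('top','t17'); z=cloud(d)[...,2]; v,u=np.mgrid[:480,:640]
m=(u>268)&(u<297)&(v>175)&(v<212)&(z>.137)&(d['image'].min(2)>75); print('bar',rect(d,m,.15,8))
for a,b in((310,345),(355,385),(395,430)):
  m=(d['image'].astype(int).sum(2)<160)&(u>a)&(u<b)&(v>217)&(v<262)&(z>.04)&(z<.09); print('handles',rect(d,m,.067,60)); 
cv2.imwrite('pics/c17.png',cv2.resize(d['image'][140:360,190:550],None,fx=2.2,fy=2.2)[:,:,::-1])
```

```text
t 46.45 p [540. 192. 302.] yaw -82.6 tilt 0.12 F [1.1 0.3 0.3] gap 40.3 g 0.0
bar [(691.9, 211.2, 39, 18, -79.1)]
handles [(599.0, 109.8, 78, 13, -0.5)]
handles [(599.3, -5.1, 76, 14, 2.1)]
handles [(600.7, -120.7, 71, 14, 1.8)]
```

View pics/c17.png

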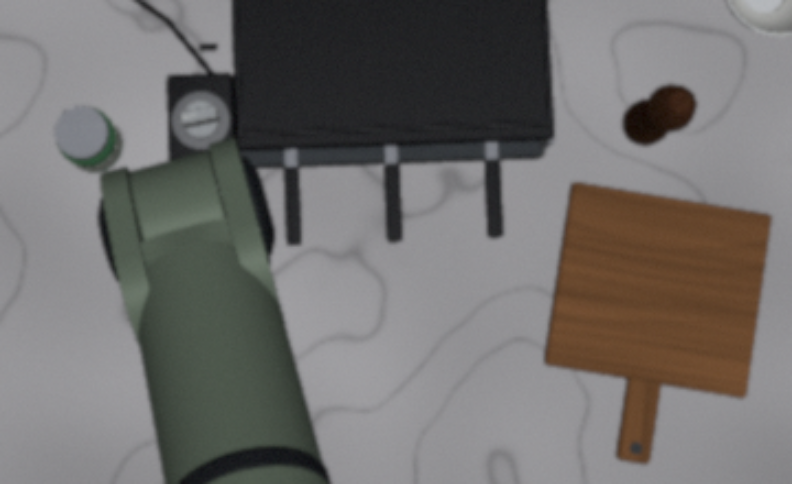

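The final view shows three handles sticking out at (292,205), (393,200) and (494,195), an empty board, and the dial bar turned to -79° (end stop expected at about -79°). The mill and jar are where they were. Handing in.

```bash
python3 -c "
from rig import robot
print(robot.job_done())"
```

```text
the job is handed in; nothing more can be done
None
```

The job is done and handed in: all three pans, each with one slice laid flat, are in against the stop with their handles out, the dial was then turned clockwise to its end, and the mill and jar were left alone; no verdict came back.

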